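# Emboss a wooden tag in the cam-lever press

## Task

Emboss the rectangular wooden tag in the bench press: pull the press's slide out by its knob until it clicks at the end of its travel, lay the tag flat inside the four corner stops on the slide and let go of it, then push the slide fully home. Swing the cam lever up to the highest point of its lift, where the lever stands upright and presses the tag against the die above (not on past it to the stop), and finish while still holding the lever there, because it springs back when let go. Leave the other things on the table where they are.

Things in the scene. Friction and masses are not known exactly. Their poses are not given: they have to be found in the camera images.
- press: Bench embossing press, fixed: grey frame 145 (x) x 130 (y) x 144 mm high on a dark base plate. Origin on the table under the die's centre. -x points out of its front, where the slide with its knob comes out (roughly the robot's left); -y is the side with the lever (roughly facing the robot). Frame front face at x = -50 mm, rear at x = +95 mm, y within 65 mm.
- slide_out (a joint): Travel of the slide in m: 0 fully home (tag under the die), 0.105 fully out, along the press's -x. Spring detents hold it at both ends: about 7 N to pull off or push over one, 1 to 2 N in between.
- slide_knob (a point): Centre of the turned dark wood knob on the slide: a cylinder 28 mm in diameter, 25 mm long (along the press's x) on a 12 mm stem, 97.5 mm in front (-x) of the nest's centre; slide home, 47 mm out from the frame. 87 mm above the table. Can be pinched from above across its diameter (along the press's y). Axes parallel to the press's.
- nest (a point): Centre of the tag's place on the slide's flat top, about 91 mm above the table, between four L-shaped corner stops 4 mm high that enclose 75 mm (along the press's x) by 45 mm (y) and leave the middle of the long sides free for fingers (plate 82 mm wide). Moves with the slide: under the die when home, 105 mm in front of it when out. Axes parallel to the press's, z up.
- tag: The loose plain wooden tag to emboss: rectangular, 70 x 40 x 8 mm (x, y, z), about 18 g, a small dark dot near one end (either end may go first). Origin at the centre of its underside. It lies flat on the table to the right of the press. Not the round wooden disc.
- disc: A bystander: round wooden blank, 60 mm diameter, 8 mm thick, origin at the centre of its underside; lies flat near the tag, either nearer the robot or farther.
- lever_turn (a joint): Angle of the cam lever in rad: 0 at rest, laid back 1.2 rad (69 degrees) off upright towards the press's +x; grows as it turns up and towards the knob end. At 1.2 it stands upright and the lift is highest (bed and slide 9 mm up); beyond that the bed drops again, to a stop at 1.7. A spring returns it to 0 when let go; holding it takes about 5 to 8 N at the grip.
- lever: The cam lever. Origin on the cam shaft's axis (which is parallel to the press's y), 45 mm above the table under the die. A flat steel arm on the outer -y side of the press carries at 150 mm from the shaft a dark wooden cross grip.
- lever_grip (a point): Middle of the lever's round wooden cross grip: 22 mm in diameter, 70 mm long, parallel to the press's y; inner end on the arm, outer end (press's -y) free. Moves on a 150 mm arc about cam_shaft in the press's x-z plane: at rest 140 mm to +x of the shaft, 99 mm above the table; upright 195 mm above it. Can be pinched from above across its diameter (along the press's x) and may turn in the fingers.
- cam_shaft (a point): Point on the cam shaft's axis, in the plane in which lever_grip moves (118 mm to the press's -y side, 45 mm above the table). Fixed to the press. Axes parallel to the press's.
- die: Brass die on a sprung steel block, 64 x 44 mm, under the press's top plate. Origin at the centre of its lower face, 105 mm above the table, about 5 mm clear over a tag in the nest while the lever is at rest. It yields upwards (5 N per mm), so at the top of the lift it presses the tag with about 20 N.
- stamp: A bystander: hand stamp with a 50 x 35 mm wooden block and a turned handle, 68 mm high, behind the lever end of the press (farther from the robot).
- inkpad: A bystander: flat ink pad tin, 115 x 80 x 16 mm, to the left of the press.
Things that resemble listed ones, but are neither listed nor needed, are in the scene too. What is shaped like the tag but pink or yellow is not meant.

How it is judged:
By the outcome, as a careful person would: the job done as asked, in the order asked, and still so for the second after the job is handed in, while the arm keeps its last pose, push and grip.
It also fails if it takes over 72 s, if anything falls off the work surface, if the arm or the gripper's body presses on something with over 40 N, if the wrist force passes 120 N, or if a joint passes its speed limit or range.

## Robot

A 7-joint arm with a two-finger parallel gripper is mounted at the origin on the work surface. World frame = base frame: x ahead of the robot, y to its left, z up, the work surface at z = 0. Lengths are in m, angles in rad, forces in N, time in s.
With the tool pointing down it reaches from about 0.425 to 0.925 m from the base axis. Payload 6.8 kg.
Tool frame: the origin (TCP) lies at the very end of the fingers, on their centre line; the grasp point (between the pads) lies 19 mm behind it (r.grip_depth is the distance from the TCP to the grasp point, in m); z points along the fingers, y is the direction in which the jaws open and shut (so a half turn about z gives the same grasp; the last joint's range is limited). The gripper opens to 85 mm and grips with 20 to 120 N. Pads are 22 mm wide; open, the fingers measure 114 mm over their backs; the gripper's body (76 mm by 85 mm) begins 54 mm behind the grasp point. The pads swing forward as they close: fully open they stand 13 mm farther back than shut.
Start: joints at [1.126, 0.477, 0.022, 1.555, -0.011, 1.109, -0.083], TCP at [0.223, -0.637, 0.201] pointing down, gripper open.
Joint ranges: [-2.96, 2.96], [-0.34, 2.1], [-1.41, 1.46], [0.24, 2.44], [-1.37, 4.51], [0.17, 1.92], [-2.96, 2.96]. Speed limits (rad/s): [2.39, 2.39, 3.14, 3.14, 3.14, 3.14, 3.14].

## Interface

Orientations are given as a rotation vector (axis times angle).
In Python, from bench import status, eyes, workorder, spotter, r gives the robot as it stands.
- The arm moves only by the tool drive_tool, never from a script. Its argument "commands" is a list of rows, each an object of numbers: "rx", "ry", "rz": the turn, a rotation vector about the world's x, y, z normalised to -1 to 1, where 1 is 8 degrees; "tx", "ty", "tz": the shift along the world's x, y, z normalised to -1 to 1, where 1 is 20 mm; "grip": the closure, from -1 (fully open) to 1 (shut). A call has 1 to 10 rows; each row shifts and turns the commanded pose from where the row before left it; what a row does not reach is not made up. A row lasts 1/8 s, in which the tool goes at most 62.5 mm and 10.7 degrees, less where a joint would pass 70% of its speed; a pose out of reach is approached as far as the arm can. A call with a number of a shift or a turn outside -1 to 1 is refused whole. A call with a gripper value outside its range is refused whole. The fingers move at their own pace and stop on an object; "grip_force" is the grip in N (left out, the last holds). Time passes only in rows, so rows that do not move let the fingers close. It gives the time, the measured TCP pose, the force and the opening at its end, in the units of the state.
- status.get_obs(): the state, without advancing time (a new reading comes with each control period).
- eyes.grab_frame(name): name is "side" or "top" or "wrist"; returns a dict with "frame" (400x640x3 uint8, blue, green, red), "range_z" (400x640 float32, m along the optical axis (not along the pixel's ray), 0 where there is no reading), "fx", "fy", "cx", "cy" (pixels), "T" (4x4, takes a point from camera to world coordinates); the wrist camera has in their place "T_tool_cam" (4x4, takes a point from camera to tool coordinates, whose origin is the TCP and whose axes are the flange's). Camera axes: x right, y down, z forward; pixel columns grow to the right and rows downward; lengths in m; the calibration is good to about 2 mm. A picture is of the moment at which its call begins: read the wrist's pose just before it.
- workorder.hand_in(): hands the job in, once; it reports no verdict.
Trained networks look in the newest picture that a camera, given by its name, has taken for a name from the list of things; names that differ only in an ending like _2 or _b are one class to them, and where a whole thing is asked for, a point or a joint stands for the part that bears it (a point fixed in the world has none). Each returns a list of dicts, best first, with "confidence" (0 to 1); they miss things now and then, are a little off and sometimes report something else, mostly with a low value. They report only what shows in the picture. A call takes as long as a camera call. They do not tell look-alikes from the thing itself.
- spotter.boxes_of(camera, target): "position" ([column, row] as shares, 0 to 1, of the picture: columns of its width, rows of its height, amid what is visible of it).
- spotter.masks_of(camera, target): "mask" (400x640 bool, what is visible of it) and "position" ([column, row] as shares, 0 to 1, of the picture: columns of its width, rows of its height, amid what is visible of it).
The state is a dict: "clock": time; "joints": joint angles; "qvel": joint speeds; "tau": joint torques, N m; "tcp_pos": TCP position; "orientation": TCP orientation; "contact_force": force on the tool from outside, world axes, zero at the start; "moment": the same for the moment, N m; "grip_width": finger opening in m.
Only numpy, scipy, OpenCV 4.12 (cv2) and the standard library are available. Lean on these libraries where they do the work, as an engineer would, in place of code of your own. Each camera call takes 0.05 s, during which the arm holds its last target.

## Working session

There is one attempt and no reset: what is moved stays moved. The work goes in short steps, Python scripts to look and compute and a tool call to move; the robot and the scene stay as the last step left them, time stands still between calls to the robot, and variables do not carry over. Pictures are saved under pics/ and viewed, and the job is handed in when it is done.

Besides the shell and the picture viewer there is one more tool, called after "Emit:" by a JSON object that holds its "fn" and its "kwargs". drive_tool: Moves the arm, as the interface text tells. Scaled input: -1 to 1 covers 20 mm each way for a shift and 8 degrees each way for a turn. Its arguments: {"type":"object","properties":{"commands":{"type":"array","items":{"type":"object","properties":{"rx":{"type":"number"},"ry":{"type":"number"},"rz":{"type":"number"},"tx":{"type":"number"},"ty":{"type":"number"},"tz":{"type":"number"},"grip":{"type":"number"}}}},"grip_force":{"type":"number"}},"required":["commands"]}

```bash
ls; mkdir -p pics
python3 - <<'E'
from bench import status, eyes, workorder, spotter, r
import cv2
print(status.get_obs(), r.grip_depth)
for n in ("top","side"):
    f=eyes.grab_frame(n); cv2.imwrite(f"pics/{n}0.png",f["frame"]); print(n,f["fx"],f["cx"],f["cy"],f["T"].round(3).tolist())
    for t in ("press","slide_knob","tag","disc","lever_grip","nest","stamp","inkpad"):
        print(t,[(round(d["confidence"],2),[round(d["position"][0]*640),round(d["position"][1]*400)]) for d in spotter.boxes_of(n,t)][:4])
E
```

```text
pics
{'clock': 0.0, 'joints': array([ 1.12585056,  0.4777977 ,  0.02235817,  1.55645254, -0.01147178,
        1.10930156, -0.08310554]), 'qvel': array([-1.00485960e-03,  1.33355661e-03,  7.70423108e-05, -5.77156225e-04,
        1.87524674e-04,  4.23711280e-05,  3.98959589e-04]), 'tau': array([-6.35678080e-04, -5.96458375e+01,  1.60796173e+00, -2.81204921e+01,
        1.25232138e-02,  9.45267297e-03, -1.32331607e-05]), 'tcp_pos': array([ 0.22284354, -0.63646781,  0.19992729]), 'orientation': array([-3.09539334e+00, -5.26340618e-01,  7.42497830e-04]), 'contact_force': array([-0.3345047 , -0.05392833, -0.49483739]), 'moment': array([-0.00032548, -0.00952087,  0.03328736]), 'grip_width': 0.08540292170167355} 0.0187
top 367.9575624924991 316.72215151489536 198.75564347451962 [[-0.005, -0.996, 0.084, 0.466], [-0.999, 0.008, 0.031, -0.025], [-0.031, -0.083, -0.996, 1.15], [0.0, 0.0, 0.0, 1.0]]
press [(0.89, [291, 197]), (0.72, [177, 200]), (0.5, [250, 200])]
slide_knob [(0.64, [248, 198])]
tag [(0.84, [439, 235]), (0.75, [476, 220]), (0.72, [478, 259]), (0.58, [396, 246])]
disc [(0.75, [433, 189])]
lever_grip [(0.66, [334, 217])]
nest [(0.27, [440, 234])]
stamp [(0.51, [368, 144])]
inkpad [(0.69, [177, 201])]
side 463.1206975366075 318.1327671378979 197.03177201286368 [[-0.932, -0.251, 0.261, 0.178], [-0.362, 0.636, -0.682, 0.939], [0.005, -0.73, -0.683, 1.044], [0.0, 0.0, 0.0, 1.0]]
press [(0.97, [297, 220])]
slide_knob [(0.55, [285, 233])]
tag [(0.7, [380, 159]), (0.65, [381, 185]), (0.6, [378, 142]), (0.48, [413, 169])]
disc [(0.68, [341, 150])]
lever_grip [(0.65, [328, 193])]
nest [(0.62, [288, 234])]
stamp [(0.55, [281, 174])]
inkpad [(0.58, [244, 342])]
```

View pics/top0.png

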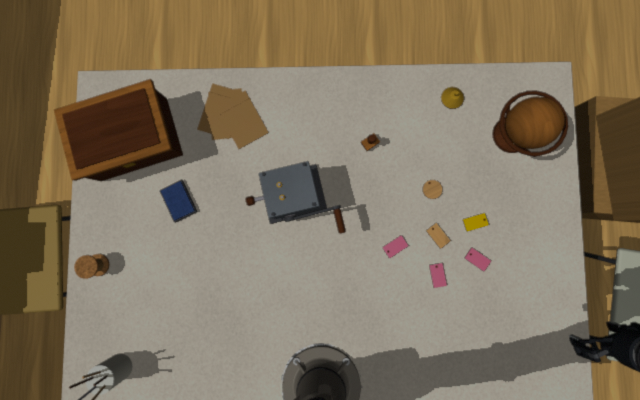

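View pics/side0.png

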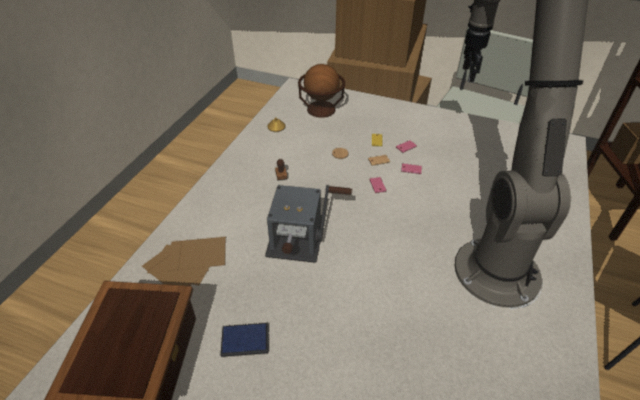

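The top view shows the press at about (291,193), the knob at (250,200), the lever grip at (340,219), and the wooden tag at (438,236), surrounded by pink and yellow decoys. Next I'll measure them.

```bash
cat > h.py <<'E'
from bench import status, eyes, workorder, spotter, r
import cv2, numpy as np
from scipy.spatial.transform import Rotation as R
def cloud(n):
    o=status.get_obs() 
    f=eyes.grab_frame(n)
    if "T" in f: T=f["T"]
    else:
        Tt=np.eye(4);Tt[:3,:3]=R.from_rotvec(o["orientation"]).as_matrix();Tt[:3,3]=o["tcp_pos"];T=Tt@f["T_tool_cam"]
    z=f["range_z"];v,u=np.mgrid[:400,:640]
    P=np.stack([(u-f["cx"])/f["fx"]*z,(v-f["cy"])/f["fy"]*z,z],-1)
    return f["frame"],P@T[:3,:3].T+T[:3,3],z,T,f
def rect(xy):
    c,s,a=cv2.minAreaRect((xy*1000).astype(np.float32)); return np.round(c,1),np.round(s,1),round(a,1)
E
python3 - <<'E'
from h import *
for n in ("top","side"):
    im,P,z,T,f=cloud(n)
    print(n)
    for t in ("tag","disc"):
        for d in spotter.masks_of(n,t)[:4]:
            m=d["mask"]&(z>0); p=P[m]; print(t,round(d["confidence"],2),im[m].mean(0).round(),np.median(p,0).round(4),rect(p[:,:2]))
    # press top
    m=(z>0)&(abs(P[...,2]-0.144)<0.008)&(P[...,0]>0.35)&(P[...,0]<0.65)&(abs(P[...,1]-0.07)<.2)
    k,l,st,_=cv2.connectedComponentsWithStats(m.astype(np.uint8)); i=1+np.argmax(st[1:,4]); p=P[l==i]; print("presstop",len(p),p.mean(0).round(4),rect(p[:,:2]))
    for t in ("slide_knob","lever_grip","press"):
        for d in spotter.masks_of(n,t)[:2]:
            m=d["mask"]&(z>0); p=P[m]; print(t,round(d["confidence"],2),m.sum(),np.median(p,0).round(4),p.min(0).round(3),p.max(0).round(3),[round(x) for x in (d["position"][0]*640,d["position"][1]*400)])
im=cv2.resize(cloud("top")[0][130:290,220:500],None,fx=2.8,fy=2.8,interpolation=cv2.INTER_CUBIC); cv2.imwrite("pics/topz.png",im)
E
```

```text
top
tag 0.76 [106.  86. 158.] [ 0.4145 -0.2268  0.0077] (array([ 414.4, -228.2]), array([40.2, 68.9]), 32.8)
tag 0.62 [105.  85. 157.] [ 0.3266 -0.3542  0.0077] (array([ 326.1, -355.1]), array([71.9, 39.4]), 9.9)
tag 0.59 [ 72. 116. 150.] [ 0.4474 -0.3586  0.0079] (array([ 446.5, -359.2]), array([70.3, 39.4]), 38.6)
tag 0.59 [  9. 131. 155.] [ 0.4893 -0.4745  0.0079] (array([ 489.1, -477. ]), array([38.8, 75.1]), 16.3)
disc 0.53 [ 69. 110. 143.] [ 0.5893 -0.3463  0.0079] (array([ 589.3, -346.2]), array([58.1, 56.3]), 88.6)
presstop 2328 [0.5785 0.0853 0.1401] (array([579.7,  85.2]), array([129.9, 144.8]), 13.1)
lever_grip 0.91 349 [ 0.504  -0.0448  0.1047] [ 0.455 -0.07  -0.001] [0.535 0.104 0.115] [334, 217]
press 0.79 3505 [0.5644 0.074  0.1387] [ 0.455 -0.074 -0.006] [0.676 0.221 0.15 ] [291, 198]
side
tag 0.75 [109.  95. 161.] [ 0.4077 -0.2222  0.0069] (array([ 409.7, -225.7]), array([39.1, 73.7]), 31.1)
tag 0.7 [107.  94. 158.] [ 0.3692 -0.4732  0.0073] (array([ 371.7, -474.3]), array([73.2, 45.6]), 57.4)
tag 0.56 [112. 101. 160.] [ 0.3208 -0.3509  0.0066] (array([ 322.4, -354.8]), array([68. , 46.5]), 11.1)
tag 0.47 [ 84. 146. 166.] [ 0.4816 -0.4688  0.0063] (array([ 483. , -480.2]), array([46.4, 98.5]), 16.3)
disc 0.57 [ 90. 121. 149.] [ 0.5856 -0.3434  0.0068] (array([ 585. , -352.3]), array([74.8, 59.7]), 84.9)
presstop 1572 [0.5736 0.0902 0.1395] (array([575.1,  86.5]), array([129.6, 150. ]), 13.0)
slide_knob 0.6 414 [0.553  0.1507 0.0912] [0.521 0.117 0.009] [0.602 0.218 0.103] [286, 233]
slide_knob 0.42 362 [ 0.5009 -0.0387  0.0931] [ 0.452 -0.181 -0.005] [0.564 0.109 0.113] [329, 192]
lever_grip 0.87 356 [ 0.4994 -0.0355  0.0951] [ 0.452 -0.183 -0.005] [0.562 0.109 0.113] [328, 195]
press 0.64 3858 [0.5545 0.1245 0.1022] [ 0.453 -0.063 -0.005] [0.65  0.218 0.15 ] [298, 222]
```

View pics/topz.png

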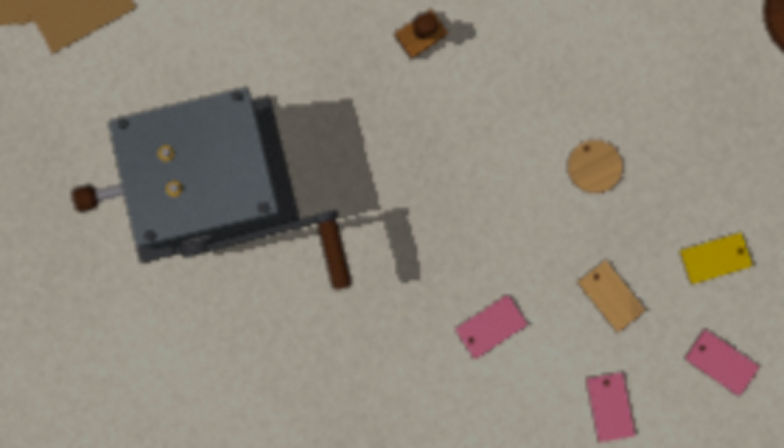

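Emit:
{"fn": "drive_tool", "kwargs": {"commands": [{"tx":1,"ty":1,"tz":0.3,"rz":0.3,"grip":-1},{"tx":1,"ty":1,"tz":0.3,"rz":0.3,"grip":-1},{"tx":1,"ty":1,"tz":0.3,"rz":0.3,"grip":-1},{"tx":1,"ty":1,"tz":0.3,"rz":0.3,"grip":-1},{"tx":1,"ty":1,"tz":0.3,"rz":0.3,"grip":-1},{"tx":1,"ty":1,"tz":0.3,"rz":0.3,"grip":-1},{"tx":1,"ty":1,"tz":0.3,"rz":0.3,"grip":-1},{"tx":1,"ty":1,"tz":0.3,"rz":0.3,"grip":-1},{"tx":1,"ty":1,"tz":0.3,"rz":0.3,"grip":-1},{"tx":1,"ty":1,"tz":0.3,"rz":0.3,"grip":-1}], "grip_force": 50}}

```text
validation failed for argument at $.co...
```

Emit:
{"fn": "drive_tool", "kwargs": {"commands": [{"tx":0.9,"ty":0.9,"tz":0.3,"rx":0.0,"ry":0.0,"rz":0.3,"grip":-1.0}], "grip_force": 50}}

```text
clock: 1.68
tcp_pos: [0.2392, -0.6195, 0.2065]
orientation: [-3.086, -0.588, 0.002]
contact_force: [0.5, 0.4, 0.1]
grip_width: 0.0856
```

Emit:
{"fn": "drive_tool", "kwargs": {"commands": [{"tx":1,"ty":1,"tz":0.3,"rx":0,"ry":0,"rz":0.3,"grip":-1},{"tx":1,"ty":1,"tz":0.3,"rx":0,"ry":0,"rz":0.3,"grip":-1},{"tx":1,"ty":1,"tz":0.3,"rx":0,"ry":0,"rz":0.3,"grip":-1},{"tx":1,"ty":1,"tz":0.3,"rx":0,"ry":0,"rz":0.3,"grip":-1},{"tx":1,"ty":1,"tz":0.3,"rx":0,"ry":0,"rz":0.3,"grip":-1},{"tx":1,"ty":1,"tz":0.3,"rx":0,"ry":0,"rz":0.3,"grip":-1},{"tx":1,"ty":1,"tz":0.3,"rx":0,"ry":0,"rz":0.3,"grip":-1},{"tx":1,"ty":1,"tz":0.3,"rx":0,"ry":0,"rz":0.3,"grip":-1},{"tx":1,"ty":1,"tz":0.3,"rx":0,"ry":0,"rz":0.3,"grip":-1},{"tx":1,"ty":1,"tz":0.3,"rx":0,"ry":0,"rz":0.3,"grip":-1}], "grip_force": 50}}

```text
clock: 2.92
tcp_pos: [0.4424, -0.4178, 0.2673]
orientation: [2.893, 1.224, 0.0]
contact_force: [0.7, 0.0, -0.4]
grip_width: 0.0857
```

Run:
```python
from h import *
im,P,z,T,f=cloud("wrist"); cv2.imwrite("pics/w1.png",im)
for d in spotter.masks_of("wrist","tag")[:6]:
    m=d["mask"]&(z>0); p=P[m]; print(round(d["confidence"],2),im[m].mean(0).round(),np.median(p,0).round(4),rect(p[:,:2]),d["position"])
```

```text
0.91 [ 36. 100. 120.] [ 0.4884 -0.474   0.0072] (array([ 488. , -476.9]), array([42.1, 73.5]), 16.6) [0.5858, 0.398]
0.75 [ 80.  66. 118.] [ 0.3765 -0.475   0.0071] (array([ 375.4, -476.6]), array([70.4, 40. ]), 54.4) [0.4908, 0.5355]
0.69 [ 80.  65. 117.] [ 0.4157 -0.2294  0.0075] (array([ 415.6, -229. ]), array([40.6, 69.6]), 33.0) [0.2922, 0.1275]
0.58 [ 79.  65. 116.] [ 0.33   -0.3555  0.0072] (array([ 325.3, -355.5]), array([75.1, 42.2]), 9.5) [0.3452, 0.4415]
0.56 [ 63.  90. 115.] [ 0.4492 -0.3594  0.0073] (array([ 447.9, -360.2]), array([69. , 39.8]), 36.7) [0.452, 0.28]
```

Emit:
{"fn": "drive_tool", "kwargs": {"commands": [{"tx":0.2,"ty":1,"tz":0,"rx":0,"ry":0,"rz":0.23,"grip":-1},{"tx":0.2,"ty":1,"tz":0,"rx":0,"ry":0,"rz":0.23,"grip":-1},{"tx":0.2,"ty":1,"tz":0,"rx":0,"ry":0,"rz":0.23,"grip":-1},{"tx":0.2,"ty":1,"tz":0,"rx":0,"ry":0,"rz":0.23,"grip":-1},{"tx":0.2,"ty":1,"tz":0,"rx":0,"ry":0,"rz":0.23,"grip":-1},{"tx":0.2,"ty":1,"tz":0,"rx":0,"ry":0,"rz":0.23,"grip":-1},{"tx":0.2,"ty":1,"tz":0,"rx":0,"ry":0,"rz":0.23,"grip":-1},{"tx":0.2,"ty":1,"tz":0,"rx":0,"ry":0,"rz":0.23,"grip":-1},{"tx":0.2,"ty":1,"tz":0,"rx":0,"ry":0,"rz":0.23,"grip":-1},{"tx":0.2,"ty":1,"tz":0,"rx":0,"ry":0,"rz":0.23,"grip":-1}]}}

```text
clock: 4.28
tcp_pos: [0.4814, -0.2177, 0.2669]
orientation: [2.661, 1.67, 0.0]
contact_force: [0.7, -0.8, -0.2]
grip_width: 0.0856
```

Emit:
{"fn": "drive_tool", "kwargs": {"commands": [{"tx":0.2,"ty":1,"tz":0,"rx":0,"ry":0,"rz":0.23,"grip":-1},{"tx":0.2,"ty":1,"tz":0,"rx":0,"ry":0,"rz":0.23,"grip":-1},{"tx":0.2,"ty":1,"tz":0,"rx":0,"ry":0,"rz":0.23,"grip":-1},{"tx":0.2,"ty":1,"tz":0,"rx":0,"ry":0,"rz":0.23,"grip":-1},{"tx":0.2,"ty":1,"tz":0,"rx":0,"ry":0,"rz":0.23,"grip":-1},{"tx":0.2,"ty":1,"tz":0,"rx":0,"ry":0,"rz":0.23,"grip":-1},{"tx":0.2,"ty":1,"tz":0,"rx":0,"ry":0,"rz":0.23,"grip":-1},{"tx":0.2,"ty":1,"tz":0,"rx":0,"ry":0,"rz":0.23,"grip":-1},{"tx":0.2,"ty":1,"tz":0,"rx":0,"ry":0,"rz":0.23,"grip":-1},{"tx":0.2,"ty":1,"tz":0,"rx":0,"ry":0,"rz":0.23,"grip":-1}]}}

```text
clock: 5.52
tcp_pos: [0.5213, -0.0178, 0.2669]
orientation: [-2.36, -2.074, -0.0]
contact_force: [0.7, -0.7, 0.1]
grip_width: 0.0856
```

Emit:
{"fn": "drive_tool", "kwargs": {"commands": [{"tx":0.2,"ty":1,"tz":0,"rx":0,"ry":0,"rz":0.23,"grip":-1},{"tx":0.2,"ty":1,"tz":0,"rx":0,"ry":0,"rz":0.23,"grip":-1},{"tx":0.2,"ty":1,"tz":0,"rx":0,"ry":0,"rz":0.23,"grip":-1},{"tx":0.2,"ty":1,"tz":0,"rx":0,"ry":0,"rz":0.23,"grip":-1},{"tx":0.2,"ty":1,"tz":0,"rx":0,"ry":0,"rz":0.23,"grip":-1},{"tx":0.2,"ty":1,"tz":0,"rx":0,"ry":0,"rz":0.23,"grip":-1},{"tx":0.2,"ty":1,"tz":0,"rx":0,"ry":0,"rz":0.23,"grip":-1},{"tx":0.2,"ty":1,"tz":0,"rx":0,"ry":0,"rz":0.23,"grip":-1},{"tx":0.2,"ty":1,"tz":0,"rx":0,"ry":0,"rz":0.23,"grip":-1},{"tx":0,"ty":0,"tz":0,"rx":0,"ry":0,"rz":0,"grip":-1}]}}

```text
clock: 6.78
tcp_pos: [0.5569, 0.1633, 0.2669]
orientation: [-2.034, -2.393, -0.001]
contact_force: [-0.1, -0.4, 0.0]
grip_width: 0.0853
```

Run:
```python
from h import *
o=status.get_obs();M=R.from_rotvec(o["orientation"]).as_matrix();print(o["tcp_pos"],M[:,1],np.degrees(np.arctan2(M[1,1],M[0,1])),o["joints"])
im,P,z,T,f=cloud("wrist"); cv2.imwrite("pics/w2.png",im)
for t in ("slide_knob","lever_grip"):
  for d in spotter.masks_of("wrist",t)[:2]:
    m=d["mask"]&(z>0); p=P[m]; print(t,round(d["confidence"],2),np.median(p,0).round(4),np.percentile(p,2,0).round(4),np.percentile(p,98,0).round(4),rect(p[:,:2]))
m=(z>0)&(abs(P[...,2]-0.142)<0.008)
p=P[m]; print("top",len(p),p.mean(0) if len(p) else 0,rect(p[:,:2]) if len(p) else 0)
```

```text
[0.55691282 0.16326289 0.26685648] [ 9.86967822e-01  1.60917701e-01 -1.09383079e-04] 9.260166897234194 [ 0.1065587   0.3302537  -0.63105668  1.6744817   0.20519598  1.20395013
 -0.41110266]
slide_knob 0.86 [0.5575 0.1634 0.0915] [0.5288 0.1409 0.0109] [0.6005 0.2142 0.1009] (array([558.4, 176.1]), array([81.3, 78.7]), 13.5)
lever_grip 0.65 [0.5688 0.1119 0.1388] [ 0.4908 -0.0506  0.0101] [0.6425 0.1982 0.1423] (array([592.1,   8.7]), array([400.4, 253.9]), 81.1)
lever_grip 0.64 [ 0.5096 -0.0462  0.1042] [ 0.4652 -0.1168 -0.0006] [0.5354 0.0299 0.1109] (array([502.6, -53.4]), array([236.2,  79.6]), 85.9)
top 17491 [0.57852368 0.09173787 0.13928953] (array([579.2,  85.7]), array([129.3, 145.3]), 13.2)
```

View pics/w1.png

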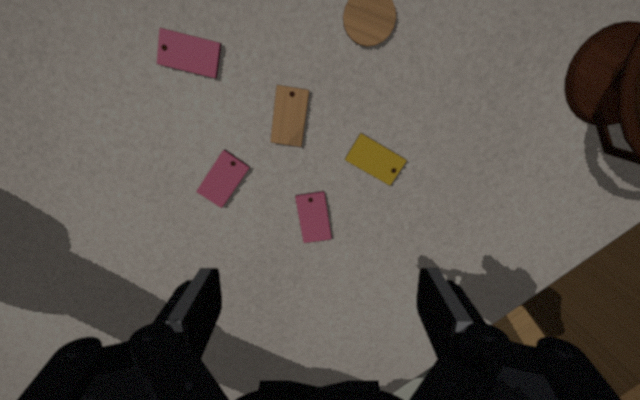

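View pics/w2.png

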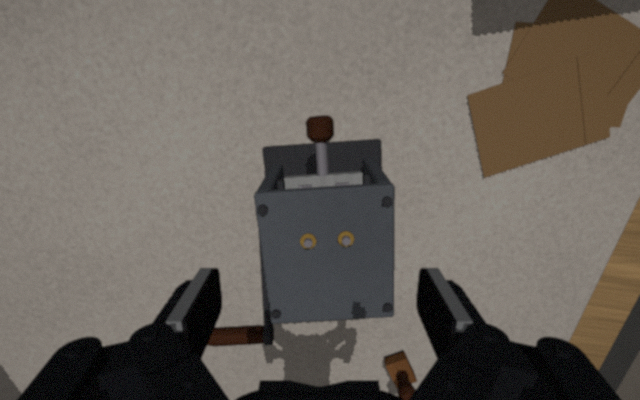

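Run:
```python
from h import *
im,P,z,T,f=cloud("wrist")
q=P[116:143,305:336].reshape(-1,3); q=q[(q[:,2]>.075)]; print(len(q),rect(q[:,:2]),q.mean(0),q.max(0))
a=np.radians(13.15);ey=np.array([np.cos(a),np.sin(a)]);ex=np.array([np.sin(a),-np.cos(a)])
o=np.array([.5794,.0854])-.0225*ex
print("origin",o,"knob",o-.0975*ex,"knobout",o-.2025*ex,"nestout",o-.105*ex,"grip rest",o+.14*ex-.118*ey,"up",o-.118*ey,ex,ey)
print("knob in press frame",(q[:,:2].mean(0)-o)@ex,(q[:,:2].mean(0)-o)@ey)
```

```text
644 (array([550.5, 214.3]), array([27.1, 58.3]), 9.2) [0.55274221 0.20112163 0.09784726] [0.56681008 0.24301346 0.43913072]
origin [0.57428122 0.10731   ] knob [0.55209986 0.20225334] knobout [0.52821224 0.30450001] nestout [0.5503936  0.20955667] grip rest [ 0.49122561 -0.05586403] up [0.45937544 0.08046486] [ 0.22750118 -0.97377781] [0.97377781 0.22750118]
knob in press frame -0.0962518371620964 0.00036804127616095944
```

Emit:
{"fn": "drive_tool", "kwargs": {"commands": [{"tx":-0.09,"ty":0.7,"tz":-0.4,"rx":0,"ry":0,"rz":0.16,"grip":-1},{"tx":-0.09,"ty":0.7,"tz":-0.4,"rx":0,"ry":0,"rz":0.16,"grip":-1},{"tx":-0.1,"ty":0.7,"tz":-0.4,"rx":0,"ry":0,"rz":0.16,"grip":-1},{"tx":0,"ty":0,"tz":-1,"rx":0,"ry":0,"rz":0,"grip":-1},{"tx":0,"ty":0,"tz":-1,"rx":0,"ry":0,"rz":0,"grip":-1},{"tx":0,"ty":0,"tz":-1,"rx":0,"ry":0,"rz":0,"grip":-1},{"tx":0,"ty":0,"tz":-1,"rx":0,"ry":0,"rz":0,"grip":-1},{"tx":0,"ty":0,"tz":-1,"rx":0,"ry":0,"rz":0,"grip":-1},{"tx":0,"ty":0,"tz":-1,"rx":0,"ry":0,"rz":0,"grip":-1},{"tx":0,"ty":0,"tz":0,"rx":0,"ry":0,"rz":0,"grip":-1}]}}

```text
clock: 8.22
tcp_pos: [0.5504, 0.2023, 0.121]
orientation: [-1.957, -2.456, 0.004]
contact_force: [-0.1, -0.5, 0.5]
grip_width: 0.0857
```

Emit:
{"fn": "drive_tool", "kwargs": {"commands": [{"tx":0,"ty":0.18,"tz":-1,"rx":0,"ry":0,"rz":0,"grip":-1},{"tx":0,"ty":0,"tz":-1,"rx":0,"ry":0,"rz":0,"grip":-1},{"tx":0,"ty":0,"tz":-0.55,"rx":0,"ry":0,"rz":0,"grip":-1},{"tx":0,"ty":0,"tz":0,"rx":0,"ry":0,"rz":0,"grip":1},{"tx":0,"ty":0,"tz":0,"rx":0,"ry":0,"rz":0,"grip":1},{"tx":0,"ty":0,"tz":0,"rx":0,"ry":0,"rz":0,"grip":1},{"tx":0,"ty":0,"tz":0,"rx":0,"ry":0,"rz":0,"grip":1},{"tx":0,"ty":0,"tz":0,"rx":0,"ry":0,"rz":0,"grip":1}]}}

```text
clock: 9.22
tcp_pos: [0.5516, 0.2065, 0.0722]
orientation: [1.958, 2.457, 0.001]
contact_force: [-0.4, 0.3, 0.3]
grip_width: -0.0002
```

Run:
```python
from h import *
print(status.get_obs()["grip_width"])
im,P,z,T,f=cloud("wrist"); cv2.imwrite("pics/w3.png",im)
im,P,z,T,f=cloud("side"); cv2.imwrite("pics/s3.png",cv2.resize(im[120:320,200:440],None,fx=3,fy=3))
```

```text
-0.00016436493267082893
```

View pics/w3.png

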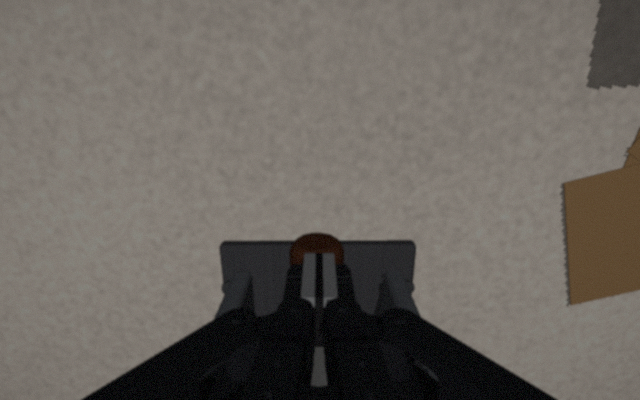

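View pics/s3.png

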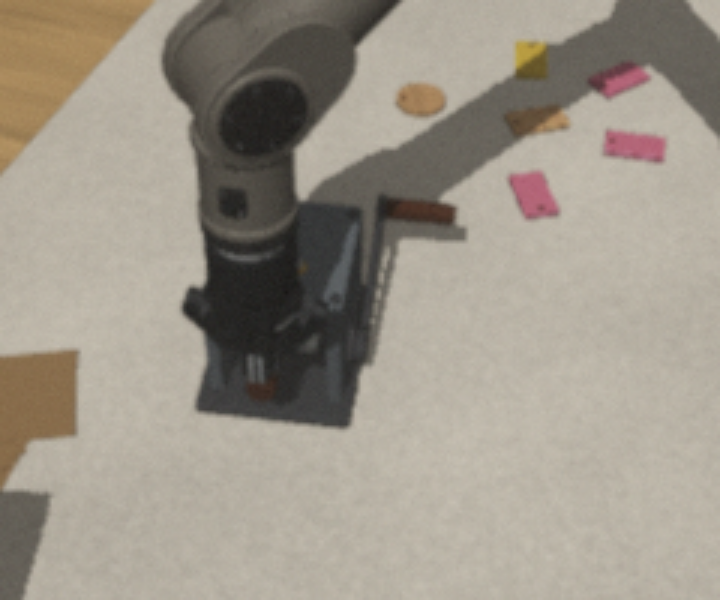

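Run:
```python
from h import *
o=status.get_obs(); print(o["tcp_pos"],o["contact_force"])
im,P,z,T,f=cloud("wrist")
O=np.array([.57428,.10731]);ex=np.array([.2275,-.97378]);ey=np.array([.97378,.2275])
def pf(p): d=p[...,:2]-O; return np.stack([d@ex,d@ey,p[...,2]],-1)
Q=pf(P)
for v in range(230,330,8): print(v,[ (Q[v,u]*1000).round().astype(int).tolist() for u in (296,308,319,331,340)])
im2,P2,z2,_,_=cloud("side"); Q2=pf(P2)
cv2.imwrite("pics/s4.png",cv2.resize(im2[200:280,250:350],None,fx=7,fy=7,interpolation=cv2.INTER_CUBIC))
print("side")
for v in range(226,260,3): print(v,[ (Q2[v,u]*1000).round().astype(int).tolist() for u in (280,284,287,290,294)])
# tip in camera
Tt=np.eye(4);Tt[:3,:3]=R.from_rotvec(o["orientation"]).as_matrix();Tt[:3,3]=o["tcp_pos"]
for d in (0,-.019,-.05):
  c=np.linalg.inv(f["T_tool_cam"])@np.array([0,0,d,1]); print(d,c[0]/c[2]*f["fx"]+f["cx"],c[1]/c[2]*f["fy"]+f["cy"],c[2])
```

```text
[0.55155533 0.20650576 0.07204363] [-0.00913835  1.58243444  0.05881453]
230 [[-77, -16, -1], [-77, -7, 0], [-77, 2, 0], [-77, 11, 0], [-76, 18, -1]]
238 [[-109, -10, 83], [-110, -4, 84], [-110, 2, 84], [-110, 8, 84], [-69, 18, -1]]
246 [[-109, -10, 91], [-110, -4, 93], [-110, 2, 93], [-110, 8, 93], [-108, 12, 89]]
254 [[-106, -9, 95], [-113, -3, 107], [-113, 2, 107], [-112, 7, 106], [-106, 12, 94]]
262 [[-102, -9, 96], [-113, -3, 114], [-113, 2, 114], [-113, 7, 115], [-101, 12, 93]]
270 [[-110, -8, 115], [-112, -3, 120], [-113, 2, 121], [-113, 7, 121], [-108, 11, 114]]
278 [[-109, -8, 121], [-113, -2, 128], [-112, 2, 126], [-113, 6, 128], [-109, 10, 121]]
286 [[-109, -7, 127], [-112, -2, 131], [-113, 2, 132], [-113, 6, 133], [-109, 10, 126]]
294 [[-109, -7, 131], [-113, -2, 137], [-113, 2, 137], [-112, 6, 137], [-108, 10, 131]]
302 [[-115, -6, 146], [-113, -2, 143], [-111, 2, 140], [-114, 6, 144], [-115, 9, 145]]
310 [[-114, -6, 149], [-113, -2, 148], [-107, 2, 139], [-114, 6, 149], [-115, 9, 149]]
318 [[-114, -6, 153], [-114, -2, 152], [-103, 2, 139], [-114, 6, 152], [-115, 8, 154]
[... 601 characters left out ...]
11, -15, 131], [-6, -3, 12]]
244 [[-24, 36, 11], [-113, 1, 119], [-116, -8, 123], [-110, -14, 118], [-16, -5, 10]]
247 [[-33, 34, 10], [-114, 1, 108], [-117, -7, 112], [-101, -12, 95], [-29, -7, 12]]
250 [[-45, 31, 10], [-110, 3, 91], [-110, -5, 92], [-110, -14, 93], [-39, -9, 10]]
253 [[-54, 30, 8], [-106, 4, 74], [-111, -5, 81], [-111, -13, 82], [-50, -11, 9]]
256 [[-69, 26, 13], [-64, 16, 8], [-64, 7, 9], [-62, -1, 9], [-59, -13, 8]]
259 [[-71, 26, 2], [-73, 14, 6], [-73, 5, 8], [-69, -3, 4], [-69, -14, 6]]
0 316.4423385678292 241.80229346623804 0.1902491256270853
-0.019 316.22239918742355 258.51176723979916 0.17227524318967843
-0.05 315.74481348536773 294.7954275302419 0.1429494350023304
```

View pics/s4.png

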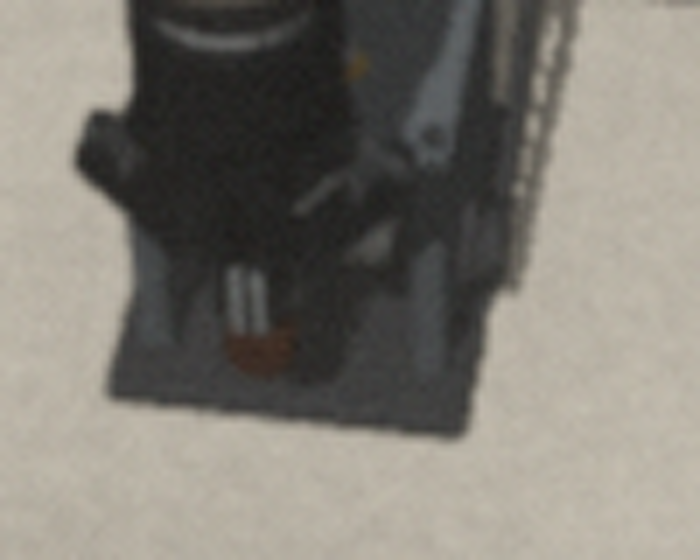

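Run:
```python
from h import *
f=eyes.grab_frame("wrist");Ti=np.linalg.inv(f["T_tool_cam"]);print(f["T_tool_cam"].round(3))
def pr(p):
  c=Ti@np.array([*p,1]); return (c[0]/c[2]*f["fx"]+f["cx"]).round(),(c[1]/c[2]*f["fy"]+f["cy"]).round(),c[2].round(3)
for p in [(.011,.0425,-.013),(-.011,.0425,-.013),(.011,.0425,-.04),(-.011,.0425,-.04),(.011,0,0),(-.011,0,0),(.011,0,-.03),(-.011,0,-.03)]: print(p,pr(p))
z=f["range_z"]
# finger points in tool frame now
for v in (252,256,262,270,280,290): 
  u=310;c=np.array([(u-f["cx"])/f["fx"]*z[v,u],(v-f["cy"])/f["fy"]*z[v,u],z[v,u],1]); print(v,(f["T_tool_cam"]@c).round(4))
o=status.get_obs();print(o["grip_width"],o["clock"])
```

```text
[[-0.    -0.946 -0.324  0.084]
 [ 1.    -0.     0.     0.001]
 [-0.001 -0.324  0.946 -0.172]
 [ 0.     0.     0.     1.   ]]
(0.011, 0.0425, -0.013) (np.float64(400.0), np.float64(233.0), np.float64(0.174))
(-0.011, 0.0425, -0.013) (np.float64(397.0), np.float64(272.0), np.float64(0.182))
(0.011, 0.0425, -0.04) (np.float64(414.0), np.float64(259.0), np.float64(0.149))
(-0.011, 0.0425, -0.04) (np.float64(410.0), np.float64(303.0), np.float64(0.156))
(0.011, 0, 0) (np.float64(316.0), np.float64(223.0), np.float64(0.187))
(-0.011, 0, 0) (np.float64(316.0), np.float64(260.0), np.float64(0.194))
(0.011, 0, -0.03) (np.float64(316.0), np.float64(249.0), np.float64(0.158))
(-0.011, 0, -0.03) (np.float64(316.0), np.float64(290.0), np.float64(0.165))
252 [ 0.0074 -0.0029 -0.0262  1.    ]
256 [ 0.0109 -0.0026 -0.0367  1.    ]
262 [ 0.0106 -0.0025 -0.0416  1.    ]
270 [ 0.0108 -0.0023 -0.0484  1.    ]
280 [ 0.0113 -0.0021 -0.0568  1.    ]
290 [ 0.0108 -0.002  -0.0627  1.    ]
-0.00013443312343365505 9.475
```

Emit:
{"fn": "drive_tool", "kwargs": {"commands": [{"tx":0,"ty":0,"tz":0.5,"rx":0,"ry":0,"rz":0,"grip":-1},{"tx":0,"ty":0,"tz":0,"rx":0,"ry":0,"rz":0,"grip":-1},{"tx":0,"ty":0,"tz":0,"rx":0,"ry":0,"rz":0,"grip":-1},{"tx":0,"ty":0,"tz":0,"rx":0,"ry":0,"rz":0,"grip":-1}]}}

```text
clock: 9.98
tcp_pos: [0.5514, 0.2064, 0.0818]
orientation: [-1.958, -2.457, 0.0]
contact_force: [0.3, -0.6, -0.1]
grip_width: 0.0723
```

Run:
```python
from h import *
o=status.get_obs();print(o["grip_width"],o["clock"],o["tcp_pos"])
f=eyes.grab_frame("wrist");cv2.imwrite("pics/w5.png",f["frame"])
z=f["range_z"]
for u in (200,206,212,424,430,436):
 for v in range(256,330,8):
  c=np.array([(u-f["cx"])/f["fx"]*z[v,u],(v-f["cy"])/f["fy"]*z[v,u],z[v,u],1]); print(u,v,(f["T_tool_cam"]@c)[:3].round(4))
g=eyes.grab_frame("side");cv2.imwrite("pics/s5.png",cv2.resize(g["frame"][160:290,220:380],None,fx=5,fy=4.6,interpolation=cv2.INTER_CUBIC))
```

```text
0.07231211900168857 9.975 [0.55137432 0.20640351 0.08178581]
200 256 [-0.0527 -0.0968  0.082 ]
200 264 [-0.0608 -0.0981  0.0831]
200 272 [-0.0677 -0.0985  0.082 ]
200 280 [ 0.0073 -0.0471 -0.0504]
200 288 [ 0.0064 -0.0457 -0.0548]
200 296 [ 0.0117 -0.0409 -0.0679]
200 304 [ 0.0112 -0.0397 -0.0717]
200 312 [ 0.0109 -0.0384 -0.0757]
200 320 [ 0.0077 -0.0388 -0.0757]
200 328 [ 0.0114 -0.0356 -0.0842]
206 256 [-0.0531 -0.0922  0.0828]
206 264 [-0.061  -0.0932  0.0836]
206 272 [-0.0685 -0.0939  0.0832]
206 280 [ 0.0074 -0.0445 -0.0506]
206 288 [ 0.0107 -0.0409 -0.0613]
206 296 [ 0.0114 -0.0389 -0.0674]
206 304 [ 0.0109 -0.0378 -0.0714]
206 312 [ 0.0107 -0.0365 -0.0755]
206 320 [ 0.0075 -0.0369 -0.0755]
206 328 [ 0.0053 -0.0366 -0.0769]
212 256 [-0.0531 -0.0872  0.0828]
212 264 [-0.0602 -0.0877  0.082 ]
212 272 [-0.0681 -0.0886  0.0825]
212 280 [ 0.0116 -0.0397 -0.0572]
212 288 [ 0.0103 -0.0388 -0.0608]
212 296 [ 0.0114 -0.0368 -0.0675]
212 304 [ 0.0105 -0.0359 -0.0709]
212 312 [ 0.0102 -0.0348 -0.0748]
212 320 [ 0.0073 -0.0349 -0.0752]
212 328 [ 0.0035 -0.0355 -0.0746]
424 256 [-0.0528  0
[... 300 characters left out ...]
039  0.0372 -0.0752]
430 256 [-0.0526  0.0932  0.0817]
430 264 [-0.0603  0.0941  0.0821]
430 272 [-0.068   0.095   0.0823]
430 280 [ 0.0072  0.0465 -0.0503]
430 288 [ 0.0115  0.0424 -0.0625]
430 296 [ 0.0114  0.0408 -0.0675]
430 304 [ 0.0109  0.0397 -0.0714]
430 312 [ 0.0111  0.0382 -0.0761]
430 320 [ 0.0075  0.0388 -0.0755]
430 328 [ 0.0051  0.0387 -0.0766]
436 256 [-0.053   0.0985  0.0825]
436 264 [-0.0608  0.0995  0.0831]
436 272 [-0.0679  0.1     0.0822]
436 280 [ 0.0067  0.0493 -0.0495]
436 288 [ 0.0071  0.0472 -0.0559]
436 296 [ 0.011   0.0432 -0.0668]
436 304 [ 0.0108  0.0418 -0.0713]
436 312 [ 0.0104  0.0406 -0.0751]
436 320 [ 0.0075  0.0408 -0.0755]
436 328 [ 0.0119  0.0373 -0.0849]
```

View pics/w5.png

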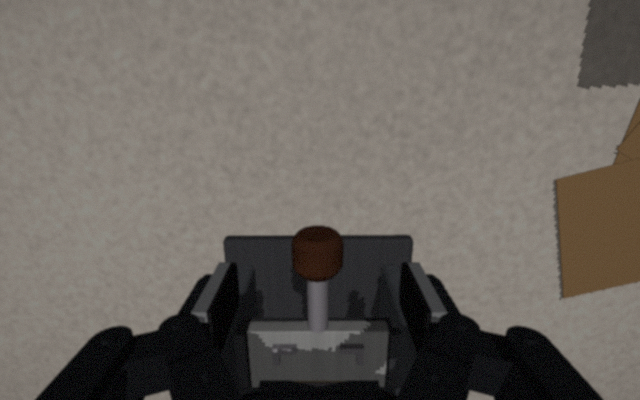

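View pics/s5.png

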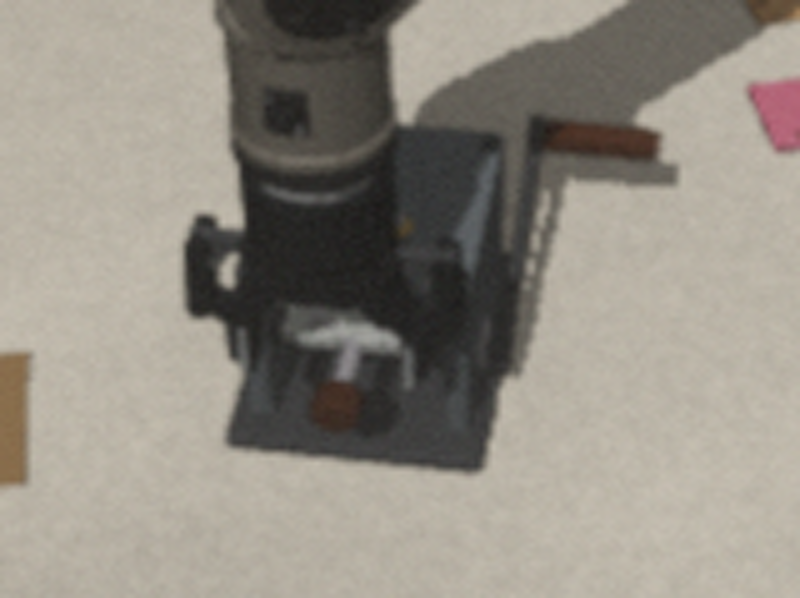

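The fingers closed above the knob. The depth data shows the real fingertips about 34 mm behind the reported TCP, so I need to go 40 mm lower.

Emit:
{"fn": "drive_tool", "kwargs": {"commands": [{"tx":0,"ty":0,"tz":-0.7,"rx":0,"ry":0,"rz":0,"grip":-1},{"tx":0,"ty":0,"tz":-0.7,"rx":0,"ry":0,"rz":0,"grip":-1},{"tx":0,"ty":0,"tz":-0.6,"rx":0,"ry":0,"rz":0,"grip":-1},{"tx":0,"ty":0,"tz":0,"rx":0,"ry":0,"rz":0,"grip":1},{"tx":0,"ty":0,"tz":0,"rx":0,"ry":0,"rz":0,"grip":1},{"tx":0,"ty":0,"tz":0,"rx":0,"ry":0,"rz":0,"grip":1},{"tx":0,"ty":0,"tz":0,"rx":0,"ry":0,"rz":0,"grip":1}]}}

```text
clock: 10.95
tcp_pos: [0.5506, 0.2066, 0.0427]
orientation: [-1.957, -2.457, 0.002]
contact_force: [-3.6, -1.2, 6.0]
grip_width: 0.0257
```

Emit:
{"fn": "drive_tool", "kwargs": {"commands": [{"tx":0,"ty":0,"tz":0,"rx":0,"ry":0,"rz":0,"grip":-0.2},{"tx":0.03,"ty":0.03,"tz":-0.5,"rx":0,"ry":0,"rz":0,"grip":-0.2},{"tx":0,"ty":0,"tz":0,"rx":0,"ry":0,"rz":0,"grip":1},{"tx":0,"ty":0,"tz":0,"rx":0,"ry":0,"rz":0,"grip":1},{"tx":0,"ty":0,"tz":0,"rx":0,"ry":0,"rz":0,"grip":1}]}}

```text
clock: 11.58
tcp_pos: [0.5505, 0.2066, 0.0314]
orientation: [-1.957, -2.456, 0.004]
contact_force: [-5.2, -1.8, 2.0]
grip_width: 0.0262
```

Emit:
{"fn": "drive_tool", "kwargs": {"commands": [{"tx":-0.1,"ty":0.44,"tz":0,"rx":0,"ry":0,"rz":0,"grip":1},{"tx":-0.1,"ty":0.44,"tz":0,"rx":0,"ry":0,"rz":0,"grip":1},{"tx":-0.2,"ty":0.88,"tz":0,"rx":0,"ry":0,"rz":0,"grip":1},{"tx":-0.2,"ty":0.88,"tz":0,"rx":0,"ry":0,"rz":0,"grip":1},{"tx":-0.2,"ty":0.88,"tz":0,"rx":0,"ry":0,"rz":0,"grip":1},{"tx":-0.2,"ty":0.88,"tz":0,"rx":0,"ry":0,"rz":0,"grip":1},{"tx":-0.2,"ty":0.66,"tz":0,"rx":0,"ry":0,"rz":0,"grip":1},{"tx":0,"ty":0,"tz":0,"rx":0,"ry":0,"rz":0,"grip":1}]}}

```text
clock: 12.58
tcp_pos: [0.5268, 0.3087, 0.0314]
orientation: [-1.956, -2.457, 0.002]
contact_force: [-3.0, -0.3, -0.7]
grip_width: 0.0263
```

Emit:
{"fn": "drive_tool", "kwargs": {"commands": [{"tx":-0.06,"ty":0.25,"tz":0,"rx":0,"ry":0,"rz":0,"grip":1},{"tx":0,"ty":0,"tz":0,"rx":0,"ry":0,"rz":0,"grip":1}]}}

```text
clock: 12.82
tcp_pos: [0.5268, 0.3085, 0.0311]
orientation: [1.959, 2.452, -0.01]
contact_force: [-4.9, -10.1, 3.3]
grip_width: 0.0258
```

Emit:
{"fn": "drive_tool", "kwargs": {"commands": [{"tx":0.06,"ty":-0.25,"tz":0,"rx":0,"ry":0,"rz":0,"grip":-1},{"tx":0,"ty":0,"tz":0,"rx":0,"ry":0,"rz":0,"grip":-1},{"tx":0,"ty":0,"tz":0.5,"rx":0,"ry":0,"rz":0,"grip":-1},{"tx":0,"ty":0,"tz":1,"rx":0,"ry":0,"rz":0,"grip":-1},{"tx":0,"ty":0,"tz":1,"rx":0,"ry":0,"rz":0,"grip":-1},{"tx":0,"ty":0,"tz":1,"rx":0,"ry":0,"rz":0,"grip":-1},{"tx":0,"ty":-0.5,"tz":1,"rx":0,"ry":0,"rz":-0.1,"grip":-1},{"tx":0,"ty":-1,"tz":1,"rx":0,"ry":0,"rz":-0.24,"grip":-1},{"tx":-0.1,"ty":-1,"tz":1,"rx":0,"ry":0,"rz":-0.24,"grip":-1},{"tx":-0.1,"ty":-1,"tz":0.2,"rx":0,"ry":0,"rz":-0.24,"grip":-1}]}}

```text
clock: 14.08
tcp_pos: [0.5248, 0.2374, 0.1679]
orientation: [2.097, 2.337, 0.004]
contact_force: [0.5, 0.3, -0.8]
grip_width: 0.0852
```

Run:
```python
from h import *
o=status.get_obs();print(o["grip_width"],o["clock"],o["tcp_pos"])
im,P,z,T,f=cloud("wrist"); cv2.imwrite("pics/w6.png",im)
O=np.array([.57428,.10731]);ex=np.array([.2275,-.97378]);ey=np.array([.97378,.2275])
m=(z>0)&(abs(P[...,2]-0.0895)<.006); d=P[...,:2]-O; Q=np.stack([d@ex,d@ey],-1)
m&=(Q[...,0]<-.055)&(abs(Q[...,1])<.06); print(m.sum(),Q[m].min(0),Q[m].max(0),P[m].mean(0))
```

```text
0.08518331650016085 14.075 [0.52483914 0.23742859 0.16785734]
13143 [-0.21464387 -0.04052782] [-0.05501203  0.04169498] [0.54872024 0.21979831 0.09124587]
```

View pics/w6.png

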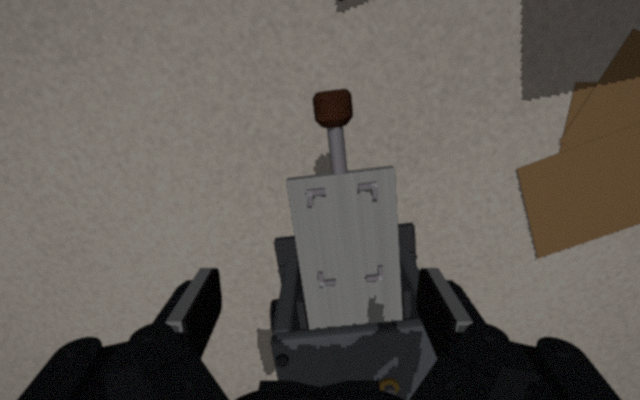

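The slide is fully out: the knob's outer end is at -214.6 mm against an expected -215. The four L stops show at (312,196), (372,188), (324,278) and (378,272).

Run:
```python
from h import *
o=status.get_obs()
im,P,z,T,f=cloud("wrist"); 
O=np.array([.57428,.10731]);ex=np.array([.2275,-.97378]);ey=np.array([.97378,.2275])
d=P[...,:2]-O; Q=np.stack([d@ex,d@ey,P[...,2]],-1)
m=(z>0)&(Q[...,0]<-.055)&(abs(Q[...,1])<.042)&(Q[...,0]>-.16)
b=np.median(Q[m][:,2]); print("plate z",b)
m2=m&(Q[...,2]>b+.0022); k,l,st,c=cv2.connectedComponentsWithStats(m2.astype(np.uint8))
for i in range(1,k):
  if st[i,4]>15: q=Q[l==i]; print(st[i],(q.min(0)*1000).round(1),(q.max(0)*1000).round(1))
cv2.imwrite("pics/w7.png",cv2.resize(im[150:350,260:440],None,fx=3,fy=3,interpolation=cv2.INTER_CUBIC))
```

```text
plate z 0.09272338578377057
[359 178  20  16 111] [-146.4   13.    94.9] [-134.2   26.9   97.3]
[307 184  19  17 108] [-146.5  -25.9   94.9] [-134.6  -12.    96.8]
[368 262  17  16  88] [-75.5  13.3  94.9] [-63.1  26.9  96.4]
[320 269  17  14  68] [-75.6 -25.8  94.9] [-63.2 -12.5  96.7]
[ 409  268  128  132 9920] [-150.1    3.7  209.7] [-117.5   42.   282.7]
[202 375  27  25 345] [-155.7  -42.   274.7] [-152.9  -36.3  282.3]
[ 234  380  170   20 2509] [-148.4  -38.3  268.1] [-140.5    3.7  277.4]
```

View pics/w7.png

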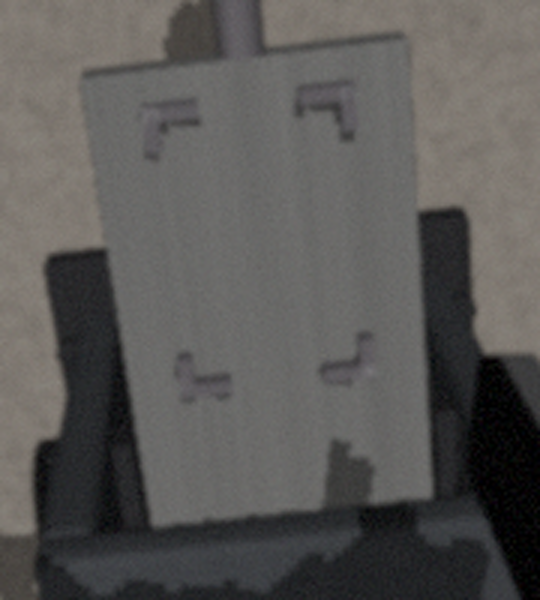

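Emit:
{"fn": "drive_tool", "kwargs": {"commands": [{"tx":-0.13,"ty":-1,"tz":0,"rx":0,"ry":0,"rz":-0.25,"grip":-1},{"tx":-0.13,"ty":-1,"tz":0,"rx":0,"ry":0,"rz":-0.25,"grip":-1},{"tx":-0.13,"ty":-1,"tz":0,"rx":0,"ry":0,"rz":-0.25,"grip":-1},{"tx":-0.13,"ty":-1,"tz":0,"rx":0,"ry":0,"rz":-0.25,"grip":-1},{"tx":-0.13,"ty":-1,"tz":0,"rx":0,"ry":0,"rz":-0.25,"grip":-1},{"tx":-0.13,"ty":-1,"tz":0,"rx":0,"ry":0,"rz":-0.25,"grip":-1},{"tx":-0.13,"ty":-1,"tz":0,"rx":0,"ry":0,"rz":-0.25,"grip":-1},{"tx":-0.13,"ty":-1,"tz":0,"rx":0,"ry":0,"rz":-0.25,"grip":-1},{"tx":-0.13,"ty":-1,"tz":0,"rx":0,"ry":0,"rz":-0.25,"grip":-1},{"tx":-0.13,"ty":-1,"tz":0,"rx":0,"ry":0,"rz":-0.25,"grip":-1}]}}

```text
clock: 15.42
tcp_pos: [0.4979, 0.037, 0.1659]
orientation: [2.472, 1.938, 0.0]
contact_force: [0.1, -0.4, -0.2]
grip_width: 0.0858
```

Emit:
{"fn": "drive_tool", "kwargs": {"commands": [{"tx":-0.13,"ty":-1,"tz":0,"rx":0,"ry":0,"rz":-0.25,"grip":-1},{"tx":-0.13,"ty":-1,"tz":0,"rx":0,"ry":0,"rz":-0.25,"grip":-1},{"tx":-0.13,"ty":-1,"tz":0,"rx":0,"ry":0,"rz":-0.25,"grip":-1},{"tx":-0.13,"ty":-1,"tz":0,"rx":0,"ry":0,"rz":-0.25,"grip":-1},{"tx":-0.13,"ty":-1,"tz":0,"rx":0,"ry":0,"rz":-0.25,"grip":-1},{"tx":-0.13,"ty":-1,"tz":0,"rx":0,"ry":0,"rz":-0.25,"grip":-1},{"tx":-0.13,"ty":-1,"tz":0,"rx":0,"ry":0,"rz":-0.25,"grip":-1},{"tx":-0.13,"ty":-1,"tz":0,"rx":0,"ry":0,"rz":-0.25,"grip":-1},{"tx":-0.13,"ty":-1,"tz":0,"rx":0,"ry":0,"rz":-0.25,"grip":-1},{"tx":-0.13,"ty":-1,"tz":0,"rx":0,"ry":0,"rz":-0.25,"grip":-1}]}}

```text
clock: 16.68
tcp_pos: [0.4719, -0.163, 0.1659]
orientation: [2.771, 1.48, 0.0]
contact_force: [0.2, 0.9, 0.6]
grip_width: 0.0854
```

Emit:
{"fn": "drive_tool", "kwargs": {"commands": [{"tx":-0.13,"ty":-1,"tz":0,"rx":0,"ry":0,"rz":-0.25,"grip":-1},{"tx":-0.13,"ty":-1,"tz":0,"rx":0,"ry":0,"rz":-0.25,"grip":-1},{"tx":-0.13,"ty":-1,"tz":0,"rx":0,"ry":0,"rz":-0.25,"grip":-1},{"tx":-0.13,"ty":-1,"tz":0,"rx":0,"ry":0,"rz":-0.25,"grip":-1},{"tx":-0.13,"ty":-1,"tz":0,"rx":0,"ry":0,"rz":-0.25,"grip":-1},{"tx":-0.13,"ty":-1,"tz":0,"rx":0,"ry":0,"rz":-0.25,"grip":-1},{"tx":-0.13,"ty":-1,"tz":0,"rx":0,"ry":0,"rz":-0.25,"grip":-1},{"tx":0,"ty":0,"tz":0,"rx":0,"ry":0,"rz":0,"grip":-1}]}}

```text
clock: 17.68
tcp_pos: [0.4533, -0.3037, 0.1658]
orientation: [2.931, 1.129, -0.001]
contact_force: [0.3, 0.3, -0.2]
grip_width: 0.0853
```

Run:
```python
from h import *
o=status.get_obs();M=R.from_rotvec(o["orientation"]).as_matrix();print(o["clock"],o["tcp_pos"],np.degrees(np.arctan2(M[1,1],M[0,1])),M[:,2])
im,P,z,T,f=cloud("wrist"); cv2.imwrite("pics/w8.png",im)
for d in spotter.masks_of("wrist","tag")[:6]:
    m=d["mask"]&(z>0); p=P[m]; print(round(d["confidence"],2),im[m].mean(0).round(),np.median(p,0).round(4),rect(p[:,:2]),np.multiply(d["position"],(640,400)).round())
```

```text
17.675 [ 0.45325266 -0.30368052  0.1657655 ] -47.86943330899691 [-2.43988121e-04 -4.26878717e-04 -9.99999879e-01]
0.91 [ 79.  65. 118.] [ 0.4157 -0.2286  0.0073] (array([ 413.8, -229.5]), array([42.5, 69.8]), 32.6) [233. 146.]
0.8 [ 81.  67. 118.] [ 0.3306 -0.3542  0.0071] (array([ 325. , -357.2]), array([76.8, 43. ]), 9.8) [279. 280.]
0.78 [ 63.  90. 117.] [ 0.4495 -0.3584  0.0071] (array([ 448.1, -360.7]), array([69.9, 41.3]), 37.1) [355. 207.]
0.76 [ 81.  67. 119.] [ 0.3769 -0.4736  0.007 ] (array([ 372.8, -479.5]), array([78.4, 39.9]), 54.0) [382. 314.]
0.58 [ 33.  94. 112.] [ 0.4887 -0.4725  0.007 ] (array([ 487.7, -478.2]), array([42.7, 77.6]), 15.9) [455. 250.]
```

View pics/w8.png

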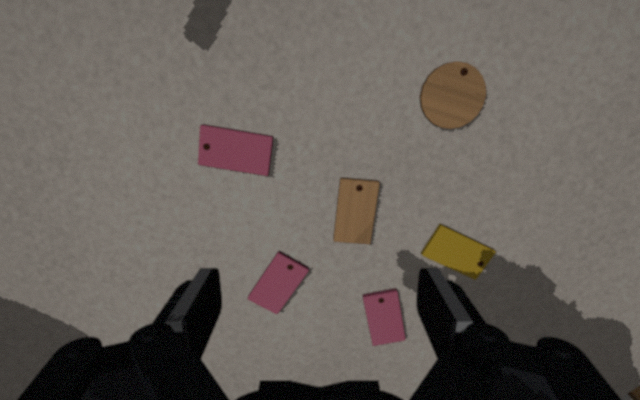

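The wooden tag is at pixel (355,210), at (0.448,-0.360), upright in the view. Its dot is at the far end, and the decoys stay clear of the finger path. I'll descend to it.

Emit:
{"fn": "drive_tool", "kwargs": {"commands": [{"tx":-0.1,"ty":-0.9,"tz":-0.5,"rx":0,"ry":0,"rz":-0.2,"grip":-0.3},{"tx":-0.1,"ty":-0.9,"tz":-0.5,"rx":0,"ry":0,"rz":-0.2,"grip":-0.3},{"tx":-0.07,"ty":-0.9,"tz":-0.8,"rx":0,"ry":0,"rz":-0.2,"grip":-0.3},{"tx":0,"ty":-0.1,"tz":-1,"rx":0,"ry":0,"rz":0,"grip":-0.3},{"tx":0,"ty":0,"tz":-1,"rx":0,"ry":0,"rz":0,"grip":-0.3},{"tx":0,"ty":0,"tz":-1,"rx":0,"ry":0,"rz":0,"grip":-0.3},{"tx":0,"ty":0,"tz":-1,"rx":0,"ry":0,"rz":0,"grip":-0.3},{"tx":0,"ty":0,"tz":-1,"rx":0,"ry":0,"rz":0,"grip":-0.3},{"tx":0,"ty":0,"tz":-1,"rx":0,"ry":0,"rz":0,"grip":-0.3},{"tx":0,"ty":0,"tz":0,"rx":0,"ry":0,"rz":0,"grip":-0.3}]}}

```text
clock: 19.02
tcp_pos: [0.4466, -0.3575, 0.0075]
orientation: [-2.972, -1.008, 0.004]
contact_force: [-0.4, 0.4, -0.2]
grip_width: 0.0555
```

```bash
cat > tip.py <<'E'
from h import *
import sys
o=status.get_obs();M=R.from_rotvec(o["orientation"]).as_matrix();print(o["clock"],o["tcp_pos"],np.degrees(np.arctan2(M[1,1],M[0,1])),o["grip_width"],o["contact_force"])
im,P,z,T,f=cloud("wrist"); cv2.imwrite("pics/%s.png"%sys.argv[1],im)
for d in spotter.masks_of("wrist","tag")[:3]:
    m=d["mask"]&(z>0); p=P[m]; print(round(d["confidence"],2),im[m].mean(0).round(),np.median(p,0).round(4),rect(p[:,:2]),np.multiply(d["position"],(640,400)).round())
# finger points: tool frame x within 13mm, |y|<60, z<-.02
Tt=np.eye(4);Tt[:3,:3]=M;Tt[:3,3]=o["tcp_pos"]
q=(P-o["tcp_pos"])@M
m=(z>0)&(abs(q[...,0])<.013)&(abs(q[...,1])<.06)&(q[...,2]<-.02)&(z<.25)
for s in (-1,1):
  mm=m&(np.sign(q[...,1])==s); a=q[mm]
  for lo in np.arange(-.07,-.02,.004):
    b=a[(a[:,2]>=lo)&(a[:,2]<lo+.004)]
    if len(b)>3: print(s,round(lo,3),len(b),np.abs(b[:,1]).min().round(4),np.abs(b[:,1]).max().round(4))
E
python3 tip.py w9
```

```text
19.025 [ 0.44660601 -0.3575161   0.00752879] -52.53597761172629 0.05546771998655084 [-0.44602569  0.42781006 -0.15712316]
0.97 [ 60.  86. 110.] [ 0.4509 -0.3584  0.0073] (array([ 447.3, -360.4]), array([70.7, 40.9]), 37.1) [321. 238.]
0.86 [ 74.  60. 111.] [ 0.3109 -0.3555  0.0072] (array([ 330. , -361.4]), array([15.8, 72.2]), 73.0) [188. 388.]
0.86 [ 80.  65. 120.] [ 0.4167 -0.2298  0.0074] (array([ 413.6, -230.2]), array([43.3, 71.4]), 32.8) [ 80. 144.]
-1 -0.07 271 0.0269 0.0403
-1 -0.066 342 0.0269 0.041
-1 -0.062 304 0.0269 0.041
-1 -0.058 273 0.027 0.0411
-1 -0.054 250 0.027 0.0409
-1 -0.05 251 0.0269 0.0409
-1 -0.046 215 0.027 0.0407
-1 -0.042 156 0.0269 0.0389
-1 -0.038 77 0.027 0.0335
-1 -0.034 4 0.0273 0.0274
1 -0.07 271 0.028 0.0418
1 -0.066 325 0.0279 0.0419
1 -0.062 312 0.0279 0.042
1 -0.058 284 0.028 0.0418
1 -0.054 255 0.028 0.0421
1 -0.05 247 0.0279 0.0419
1 -0.046 210 0.028 0.042
1 -0.042 168 0.028 0.0404
1 -0.038 81 0.028 0.0346
```

View pics/w9.png

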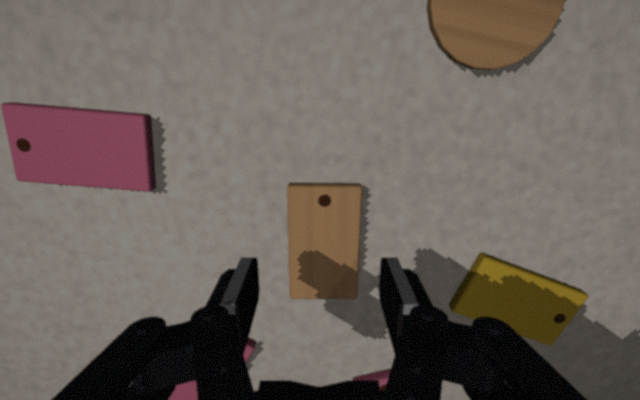

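Emit:
{"fn": "drive_tool", "kwargs": {"commands": [{"tx":0.05,"ty":-0.15,"tz":-1,"rx":0,"ry":0,"rz":-0.05,"grip":-0.3},{"tx":0,"ty":0,"tz":-0.7,"rx":0,"ry":0,"rz":0,"grip":-0.3},{"tx":0,"ty":0,"tz":-0.3,"rx":0,"ry":0,"rz":0,"grip":-0.3},{"tx":0,"ty":0,"tz":0,"rx":0,"ry":0,"rz":0,"grip":-0.3}], "grip_force": 30}}

```text
clock: 19.62
tcp_pos: [0.4491, -0.3603, -0.0308]
orientation: [-2.977, -1.0, 0.001]
contact_force: [0.3, 0.2, 0.4]
grip_width: 0.0554
```

Emit:
{"fn": "drive_tool", "kwargs": {"commands": [{"tx":-0.05,"ty":0,"tz":-0.12,"rx":0,"ry":0,"rz":0,"grip":0},{"tx":0,"ty":0,"tz":0,"rx":0,"ry":0,"rz":0,"grip":1},{"tx":0,"ty":0,"tz":0,"rx":0,"ry":0,"rz":0,"grip":1},{"tx":0,"ty":0,"tz":0,"rx":0,"ry":0,"rz":0,"grip":1}]}}

```text
clock: 20.12
tcp_pos: [0.4491, -0.3609, -0.0316]
orientation: [2.977, 1.0, 0.001]
contact_force: [-0.7, 0.9, 5.6]
grip_width: 0.0388
```

Emit:
{"fn": "drive_tool", "kwargs": {"commands": [{"tx":0,"ty":0,"tz":0.3,"rx":0,"ry":0,"rz":0,"grip":1},{"tx":0,"ty":0,"tz":0.8,"rx":0,"ry":0,"rz":0,"grip":1},{"tx":0,"ty":0,"tz":1,"rx":0,"ry":0,"rz":0,"grip":1},{"tx":0,"ty":0,"tz":1,"rx":0,"ry":0,"rz":0,"grip":1},{"tx":0,"ty":0,"tz":1,"rx":0,"ry":0,"rz":0,"grip":1},{"tx":0,"ty":0.3,"tz":1,"rx":0,"ry":0,"rz":0,"grip":1},{"tx":0,"ty":0.6,"tz":1,"rx":0,"ry":0,"rz":0.1,"grip":1},{"tx":0.18,"ty":1,"tz":1,"rx":0,"ry":0,"rz":0.3,"grip":1},{"tx":0.18,"ty":1,"tz":1,"rx":0,"ry":0,"rz":0.3,"grip":1},{"tx":0.18,"ty":1,"tz":1,"rx":0,"ry":0,"rz":0.3,"grip":1}]}}

```text
clock: 21.38
tcp_pos: [0.4595, -0.281, 0.1509]
orientation: [2.899, 1.21, 0.0]
contact_force: [0.4, 0.2, -0.2]
grip_width: 0.0392
```

```bash
python3 tip.py w10 | head -4
```

```text
21.375 [ 0.45947547 -0.28099232  0.15089558] -44.67937308745745 0.03920558877524366 [ 0.36798459  0.18631331 -0.24320741]
0.91 [ 86.  71. 127.] [ 0.4156 -0.2284  0.0073] (array([ 412.6, -228.9]), array([44.2, 72.3]), 32.5) [244. 168.]
0.74 [19. 60. 73.] [ 0.4889 -0.4716  0.007 ] (array([ 488.2, -475.1]), array([40.2, 71.2]), 16.1) [465. 280.]
0.69 [ 77.  64. 113.] [ 0.3063 -0.3665  0.0073] (array([ 367.3, -323.7]), array([177.8,   6.7]), 35.4) [272. 324.]
```

View pics/w10.png

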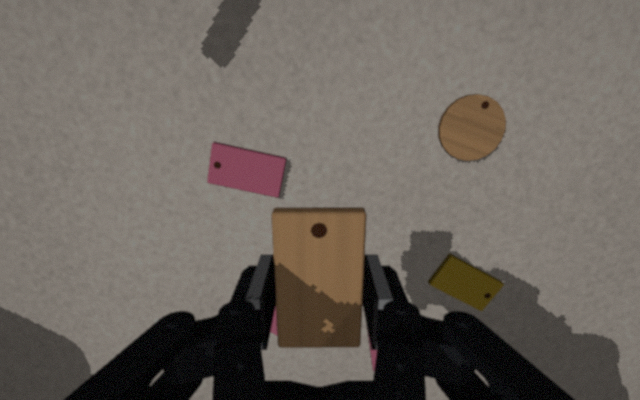

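Emit:
{"fn": "drive_tool", "kwargs": {"commands": [{"tx":0.18,"ty":1,"tz":0,"rx":0,"ry":0,"rz":0.29,"grip":1},{"tx":0.18,"ty":1,"tz":0,"rx":0,"ry":0,"rz":0.29,"grip":1},{"tx":0.18,"ty":1,"tz":0,"rx":0,"ry":0,"rz":0.29,"grip":1},{"tx":0.18,"ty":1,"tz":0,"rx":0,"ry":0,"rz":0.29,"grip":1},{"tx":0.18,"ty":1,"tz":0,"rx":0,"ry":0,"rz":0.29,"grip":1},{"tx":0.18,"ty":1,"tz":0,"rx":0,"ry":0,"rz":0.29,"grip":1},{"tx":0.18,"ty":1,"tz":0,"rx":0,"ry":0,"rz":0.29,"grip":1},{"tx":0.18,"ty":1,"tz":0,"rx":0,"ry":0,"rz":0.29,"grip":1},{"tx":0.18,"ty":1,"tz":0,"rx":0,"ry":0,"rz":0.29,"grip":1},{"tx":0.18,"ty":1,"tz":0,"rx":0,"ry":0,"rz":0.29,"grip":1}]}}

```text
clock: 22.72
tcp_pos: [0.4955, -0.0814, 0.1495]
orientation: [2.597, 1.768, 0.0]
contact_force: [-0.0, 0.3, -0.4]
grip_width: 0.0388
```

Emit:
{"fn": "drive_tool", "kwargs": {"commands": [{"tx":0.18,"ty":1,"tz":0,"rx":0,"ry":0,"rz":0.29,"grip":1},{"tx":0.18,"ty":1,"tz":0,"rx":0,"ry":0,"rz":0.29,"grip":1},{"tx":0.18,"ty":1,"tz":0,"rx":0,"ry":0,"rz":0.29,"grip":1},{"tx":0.18,"ty":1,"tz":0,"rx":0,"ry":0,"rz":0.29,"grip":1},{"tx":0.18,"ty":1,"tz":0,"rx":0,"ry":0,"rz":0.29,"grip":1},{"tx":0.18,"ty":1,"tz":0,"rx":0,"ry":0,"rz":0.29,"grip":1},{"tx":0.18,"ty":1,"tz":0,"rx":0,"ry":0,"rz":0.29,"grip":1},{"tx":0.18,"ty":1,"tz":0,"rx":0,"ry":0,"rz":0.29,"grip":1},{"tx":0.18,"ty":1,"tz":0,"rx":0,"ry":0,"rz":0.29,"grip":1},{"tx":0.18,"ty":1,"tz":0,"rx":0,"ry":0,"rz":0.29,"grip":1}]}}

```text
clock: 23.98
tcp_pos: [0.5315, 0.1186, 0.1495]
orientation: [2.188, 2.254, 0.0]
contact_force: [0.2, -0.3, -0.6]
grip_width: 0.0391
```

Emit:
{"fn": "drive_tool", "kwargs": {"commands": [{"tx":0.18,"ty":1,"tz":0,"rx":0,"ry":0,"rz":0.29,"grip":1},{"tx":0.18,"ty":1,"tz":0,"rx":0,"ry":0,"rz":0.29,"grip":1},{"tx":0.18,"ty":1,"tz":0,"rx":0,"ry":0,"rz":0.29,"grip":1},{"tx":0.18,"ty":1,"tz":0,"rx":0,"ry":0,"rz":0.29,"grip":1},{"tx":0,"ty":0,"tz":0,"rx":0,"ry":0,"rz":0,"grip":1}]}}

```text
clock: 24.6
tcp_pos: [0.5455, 0.1997, 0.1496]
orientation: [-1.998, -2.424, -0.002]
contact_force: [-1.2, 0.2, 0.5]
grip_width: 0.039
```

```bash
cat > held.py <<'E'
from h import *
import sys
o=status.get_obs();M=R.from_rotvec(o["orientation"]).as_matrix();print(o["clock"],o["tcp_pos"],"yaw",np.degrees(np.arctan2(M[1,1],M[0,1])),M[:,2].round(4),o["grip_width"],o["contact_force"])
im,P,z,T,f=cloud("wrist"); cv2.imwrite("pics/%s.png"%sys.argv[1],im)
O=np.array([.57428,.10731]);ex=np.array([.2275,-.97378]);ey=np.array([.97378,.2275])
t=O-.1048*ex+.0005*ey; print("target",t)
for d in spotter.masks_of("wrist","tag")[:2]:
    m=cv2.erode(d["mask"].astype(np.uint8),np.ones((3,3)))>0
    m&=(z>0)
    p=P[m]; print(round(d["confidence"],2),im[m].mean(0).round(),np.median(p,0).round(4),np.percentile(p[:,2],[5,95]),rect(p[:,:2]),"press:",((rect(p[:,:2])[0]/1000-O)@ex).round(4),((rect(p[:,:2])[0]/1000-O)@ey).round(4))
E
python3 held.py w11
```

```text
24.6 [0.54554717 0.19969486 0.14956373] yaw 11.011101276204927 [-0.      0.0013 -1.    ] 0.038976558785742126 [-1.23831183  0.16373707  0.5424463 ]
target [0.55092489 0.20947589]
0.89 [ 64.  92. 119.] [0.5463 0.2031 0.1885] [0.18742113 0.18942091] (array([547.2, 198.1]), array([38.8, 70. ]), 11.7) press: -0.0946 -0.0057
```

View pics/w11.png

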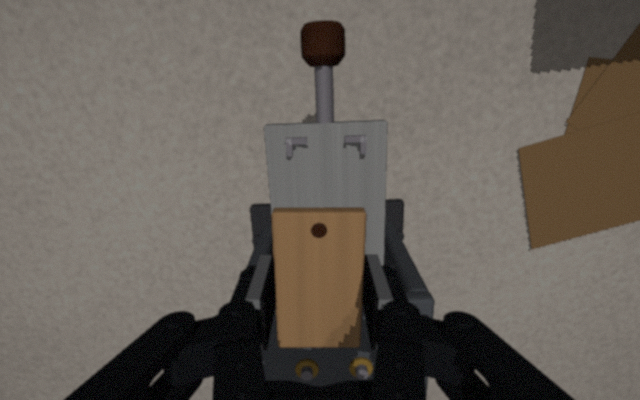

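Emit:
{"fn": "drive_tool", "kwargs": {"commands": [{"tx":0.12,"ty":0.28,"tz":-0.5,"rx":0,"ry":0,"rz":0.12,"grip":1},{"tx":0.12,"ty":0.28,"tz":-1,"rx":0,"ry":0,"rz":0.12,"grip":1},{"tx":0,"ty":0,"tz":-1,"rx":0,"ry":0,"rz":0,"grip":1},{"tx":0,"ty":0,"tz":-0.8,"rx":0,"ry":0,"rz":0,"grip":1},{"tx":0,"ty":0,"tz":-0.4,"rx":0,"ry":0,"rz":0,"grip":1},{"tx":0,"ty":0,"tz":0,"rx":0,"ry":0,"rz":0,"grip":1}]}}

```text
clock: 25.45
tcp_pos: [0.5501, 0.2083, 0.0748]
orientation: [-1.961, -2.454, 0.002]
contact_force: [0.6, 0.0, -0.4]
grip_width: 0.0393
```

```bash
python3 held.py w12
```

```text
25.45 [0.55012665 0.20826809 0.07483443] yaw 12.731759277229035 [-1.e-03 -4.e-04 -1.e+00] 0.03930797349222986 [ 0.57411071  0.03354398 -0.42392021]
target [0.55092489 0.20947589]
0.63 [ 64.  91. 118.] [0.5508 0.2119 0.1138] [0.11262996 0.11467621] (array([549.8, 206.3]), array([43.3, 70. ]), 12.2) press: -0.102 -0.0013
```

View pics/w12.png

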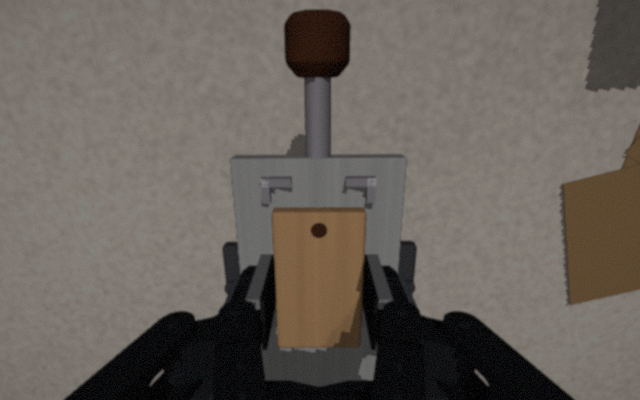

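Emit:
{"fn": "drive_tool", "kwargs": {"commands": [{"tx":0.02,"ty":0.1,"tz":-0.2,"rx":0,"ry":0,"rz":0.05,"grip":1},{"tx":0.02,"ty":0.08,"tz":-0.2,"rx":0,"ry":0,"rz":0,"grip":1},{"tx":0,"ty":0,"tz":0,"rx":0,"ry":0,"rz":0,"grip":1}]}}

```text
clock: 25.92
tcp_pos: [0.5511, 0.2122, 0.0672]
orientation: [-1.952, -2.461, 0.0]
contact_force: [-0.2, 0.6, -0.9]
grip_width: 0.0389
```

```bash
python3 held.py w13
```

```text
25.925 [0.55105507 0.21224192 0.067234  ] yaw 13.149761956871258 [-4.e-04 -0.e+00 -1.e+00] 0.03894936725462983 [-0.15186003  0.60050642 -0.90503225]
target [0.55092489 0.20947589]
0.74 [ 64.  92. 119.] [0.5517 0.2156 0.1062] [0.10504393 0.10708964] (array([552.8, 210.4]), array([39.4, 70.4]), 13.2) press: -0.1053 0.0025
```

View pics/w13.png

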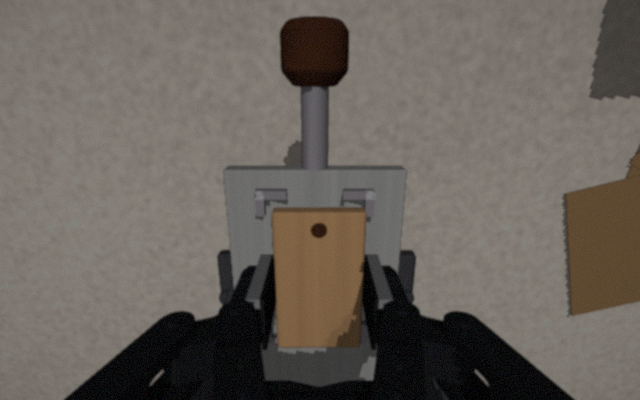

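Emit:
{"fn": "drive_tool", "kwargs": {"commands": [{"tx":-0.07,"ty":-0.04,"tz":0,"rx":0,"ry":0,"rz":0,"grip":1},{"tx":0,"ty":0,"tz":-0.2,"rx":0,"ry":0,"rz":0,"grip":1},{"tx":0,"ty":0,"tz":0,"rx":0,"ry":0,"rz":0,"grip":1}]}}

```text
clock: 26.4
tcp_pos: [0.5496, 0.2111, 0.0631]
orientation: [-1.953, -2.461, 0.001]
contact_force: [0.4, -0.3, -0.3]
grip_width: 0.0389
```

```bash
python3 held.py w14
python3 - <<'E'
import cv2; im=cv2.imread('pics/w14.png'); cv2.imwrite('pics/w14z.png',cv2.resize(im[130:370,200:440],None,fx=2.4,fy=2.4,interpolation=cv2.INTER_CUBIC))
E
```

```text
26.4 [0.54959783 0.21105989 0.06311206] yaw 13.130145401781187 [-6.e-04 -3.e-04 -1.e+00] 0.03891262228287927 [ 0.38131834 -0.33501989 -0.32290332]
target [0.55092489 0.20947589]
0.57 [ 64.  92. 119.] [0.5502 0.2144 0.102 ] [0.10097178 0.10295002] (array([551.2, 209.5]), array([38.9, 69.9]), 13.2) press: -0.1048 0.0008
```

View pics/w14z.png

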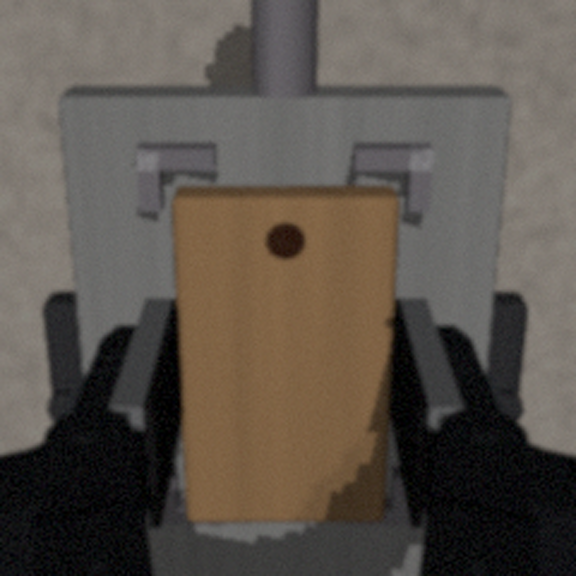

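Emit:
{"fn": "drive_tool", "kwargs": {"commands": [{"tx":0,"ty":0,"tz":-0.12,"rx":0,"ry":0,"rz":0,"grip":1},{"tx":0,"ty":0,"tz":0,"rx":0,"ry":0,"rz":0,"grip":1}]}}

```text
clock: 26.75
tcp_pos: [0.5497, 0.2112, 0.0609]
orientation: [-1.953, -2.461, 0.0]
contact_force: [0.2, -0.4, -0.3]
grip_width: 0.0389
```

Emit:
{"fn": "drive_tool", "kwargs": {"commands": [{"tx":0,"ty":0,"tz":-0.1,"rx":0,"ry":0,"rz":0,"grip":1},{"tx":0,"ty":0,"tz":0,"rx":0,"ry":0,"rz":0,"grip":1}]}}

```text
clock: 27.0
tcp_pos: [0.5501, 0.2114, 0.0601]
orientation: [1.952, 2.46, 0.0]
contact_force: [-2.5, -2.1, 8.5]
grip_width: 0.039
```

Emit:
{"fn": "drive_tool", "kwargs": {"commands": [{"tx":0,"ty":0,"tz":0.05,"rx":0,"ry":0,"rz":0,"grip":-0.3},{"tx":0,"ty":0,"tz":0,"rx":0,"ry":0,"rz":0,"grip":-0.4},{"tx":0,"ty":0,"tz":0.5,"rx":0,"ry":0,"rz":0,"grip":-0.4},{"tx":0,"ty":0,"tz":1,"rx":0,"ry":0,"rz":0,"grip":-0.4},{"tx":-0.1,"ty":0.4,"tz":1,"rx":0,"ry":0,"rz":0,"grip":-0.4},{"tx":-0.2,"ty":0.8,"tz":1,"rx":0,"ry":0,"rz":0,"grip":-0.4}]}}

```text
clock: 27.75
tcp_pos: [0.5444, 0.2356, 0.1323]
orientation: [1.954, 2.459, 0.002]
contact_force: [0.0, -0.3, 0.3]
grip_width: 0.0597
```

```bash
python3 held.py w15
python3 - <<'E'
import cv2; im=cv2.imread('pics/w15.png'); cv2.imwrite('pics/w15z.png',cv2.resize(im[130:370,200:440],None,fx=2.4,fy=2.4,interpolation=cv2.INTER_CUBIC))
E
```

```text
27.75 [0.54438232 0.23562566 0.1323287 ] yaw 13.066552750009517 [ 1.5e-03  4.0e-04 -1.0e+00] 0.05970636393005922 [ 0.03735768 -0.30209631  0.28572992]
target [0.55092489 0.20947589]
0.56 [ 66.  95. 122.] [0.5508 0.2134 0.0991] [0.09801129 0.10008854] (array([551.3, 210.1]), array([38.9, 69.4]), 13.2) press: -0.1053 0.001
```

View pics/w15z.png

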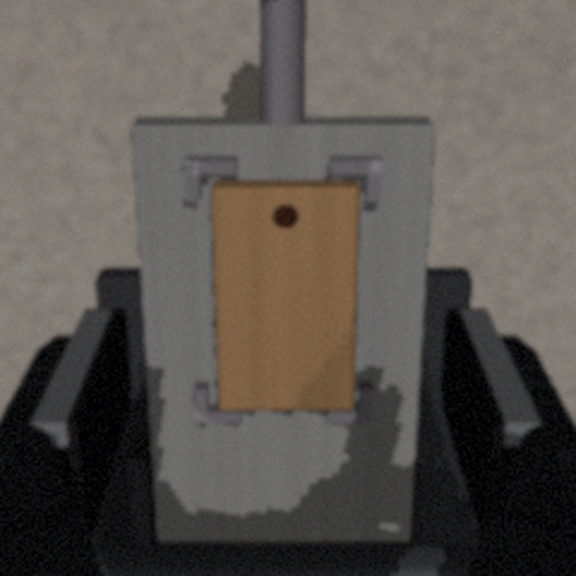

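The tag lies flat between all four stops. Next I'll take the knob again and push the slide home.

Emit:
{"fn": "drive_tool", "kwargs": {"commands": [{"tx":-0.22,"ty":0.93,"tz":0,"rx":0,"ry":0,"rz":0,"grip":-0.4},{"tx":-0.22,"ty":0.93,"tz":0,"rx":0,"ry":0,"rz":0,"grip":-0.4},{"tx":-0.22,"ty":0.93,"tz":0,"rx":0,"ry":0,"rz":0,"grip":-0.4},{"tx":-0.22,"ty":0.88,"tz":-0.2,"rx":0,"ry":0,"rz":0,"grip":-0.4},{"tx":0,"ty":0,"tz":-1,"rx":0,"ry":0,"rz":0,"grip":-0.4},{"tx":0,"ty":0,"tz":-1,"rx":0,"ry":0,"rz":0,"grip":-0.4},{"tx":0,"ty":0,"tz":-1,"rx":0,"ry":0,"rz":0,"grip":-0.4},{"tx":0,"ty":0,"tz":-1,"rx":0,"ry":0,"rz":0,"grip":-0.4},{"tx":0,"ty":0,"tz":-0.8,"rx":0,"ry":0,"rz":0,"grip":-0.4},{"tx":0,"ty":0,"tz":0,"rx":0,"ry":0,"rz":0,"grip":-0.4}], "grip_force": 50}}

```text
clock: 29.1
tcp_pos: [0.5254, 0.308, 0.0285]
orientation: [-1.952, -2.46, 0.004]
contact_force: [0.2, 0.7, -0.9]
grip_width: 0.0599
```

Emit:
{"fn": "drive_tool", "kwargs": {"commands": [{"tx":0.08,"ty":0.02,"tz":0.1,"rx":0,"ry":0,"rz":0,"grip":1},{"tx":0,"ty":0,"tz":0,"rx":0,"ry":0,"rz":0,"grip":1},{"tx":0,"ty":0,"tz":0,"rx":0,"ry":0,"rz":0,"grip":1},{"tx":0,"ty":0,"tz":0,"rx":0,"ry":0,"rz":0,"grip":1},{"tx":0.05,"ty":-0.2,"tz":0,"rx":0,"ry":0,"rz":0,"grip":1},{"tx":0.07,"ty":-0.3,"tz":0,"rx":0,"ry":0,"rz":0,"grip":1},{"tx":0.1,"ty":-0.45,"tz":0,"rx":0,"ry":0,"rz":0,"grip":1},{"tx":0.14,"ty":-0.6,"tz":0,"rx":0,"ry":0,"rz":0,"grip":1},{"tx":0.14,"ty":-0.6,"tz":0,"rx":0,"ry":0,"rz":0,"grip":1},{"tx":0.14,"ty":-0.6,"tz":0,"rx":0,"ry":0,"rz":0,"grip":1}]}}

```text
clock: 30.35
tcp_pos: [0.5393, 0.255, 0.0335]
orientation: [-1.95, -2.461, 0.0]
contact_force: [-6.2, -0.3, 8.2]
grip_width: 0.026
```

Emit:
{"fn": "drive_tool", "kwargs": {"commands": [{"tx":0.14,"ty":-0.6,"tz":0,"rx":0,"ry":0,"rz":0,"grip":1},{"tx":0.14,"ty":-0.6,"tz":0,"rx":0,"ry":0,"rz":0,"grip":1},{"tx":0.14,"ty":-0.6,"tz":0,"rx":0,"ry":0,"rz":0,"grip":1},{"tx":0.09,"ty":-0.4,"tz":0,"rx":0,"ry":0,"rz":0,"grip":1},{"tx":0.07,"ty":-0.3,"tz":0,"rx":0,"ry":0,"rz":0,"grip":1},{"tx":0,"ty":0,"tz":0,"rx":0,"ry":0,"rz":0,"grip":1}]}}

```text
clock: 31.1
tcp_pos: [0.5505, 0.2071, 0.0337]
orientation: [-1.949, -2.461, -0.003]
contact_force: [-7.8, 3.7, 7.6]
grip_width: 0.0261
```

Emit:
{"fn": "drive_tool", "kwargs": {"commands": [{"tx":0.05,"ty":-0.2,"tz":0,"rx":0,"ry":0,"rz":0,"grip":1},{"tx":0,"ty":0,"tz":0,"rx":0,"ry":0,"rz":0,"grip":1}]}}

```text
clock: 31.35
tcp_pos: [0.5505, 0.2072, 0.0338]
orientation: [-1.943, -2.461, -0.008]
contact_force: [-9.6, 12.7, 5.8]
grip_width: 0.0261
```

Emit:
{"fn": "drive_tool", "kwargs": {"commands": [{"tx":-0.05,"ty":0.2,"tz":0,"rx":0,"ry":0,"rz":0,"grip":-0.4},{"tx":0,"ty":0,"tz":0,"rx":0,"ry":0,"rz":0,"grip":-0.4},{"tx":0,"ty":0,"tz":0.7,"rx":0,"ry":0,"rz":0,"grip":-0.4},{"tx":0,"ty":0,"tz":1,"rx":0,"ry":0,"rz":0,"grip":-0.4},{"tx":0,"ty":0,"tz":1,"rx":0,"ry":0,"rz":0,"grip":-0.4},{"tx":0,"ty":0,"tz":1,"rx":0,"ry":0,"rz":0,"grip":-0.4},{"tx":0,"ty":0,"tz":1,"rx":0,"ry":0,"rz":0,"grip":-0.4},{"tx":0,"ty":0,"tz":1,"rx":0,"ry":0,"rz":0,"grip":-0.4},{"tx":0,"ty":0,"tz":1,"rx":0,"ry":0,"rz":0,"grip":-0.4},{"tx":0,"ty":-0.3,"tz":0.8,"rx":0,"ry":0,"rz":-0.4,"grip":-0.4}]}}

```text
clock: 32.6
tcp_pos: [0.5523, 0.1985, 0.1836]
orientation: [-2.023, -2.403, -0.001]
contact_force: [0.1, -0.2, -0.8]
grip_width: 0.0596
```

Emit:
{"fn": "drive_tool", "kwargs": {"commands": [{"tx":-0.23,"ty":-1,"tz":0,"rx":0,"ry":0,"rz":-0.85,"grip":-0.6},{"tx":-0.23,"ty":-1,"tz":0,"rx":0,"ry":0,"rz":-0.85,"grip":-0.6},{"tx":-0.23,"ty":-1,"tz":0,"rx":0,"ry":0,"rz":-0.85,"grip":-0.6},{"tx":-0.23,"ty":-1,"tz":0,"rx":0,"ry":0,"rz":-0.85,"grip":-0.6},{"tx":-0.23,"ty":-1,"tz":0,"rx":0,"ry":0,"rz":-0.85,"grip":-0.6},{"tx":-0.23,"ty":-1,"tz":0,"rx":0,"ry":0,"rz":-0.85,"grip":-0.6},{"tx":-0.23,"ty":-1,"tz":0,"rx":0,"ry":0,"rz":-0.85,"grip":-0.6},{"tx":-0.23,"ty":-1,"tz":0,"rx":0,"ry":0,"rz":-0.85,"grip":-0.6},{"tx":-0.23,"ty":-1,"tz":0,"rx":0,"ry":0,"rz":-0.85,"grip":-0.6},{"tx":-0.23,"ty":-1,"tz":0,"rx":0,"ry":0,"rz":-0.85,"grip":-0.6}]}}

```text
clock: 33.85
tcp_pos: [0.5059, -0.0029, 0.1825]
orientation: [-3.023, -0.855, 0.0]
contact_force: [0.1, 0.4, 0.6]
grip_width: 0.0685
```

Emit:
{"fn": "drive_tool", "kwargs": {"commands": [{"tx":-0.23,"ty":-1,"tz":0,"rx":0,"ry":0,"rz":-0.85,"grip":-0.6},{"tx":-0.23,"ty":-1,"tz":0,"rx":0,"ry":0,"rz":-0.85,"grip":-0.6},{"tx":-0.23,"ty":-1,"tz":0,"rx":0,"ry":0,"rz":-0.85,"grip":-0.6},{"tx":0,"ty":0,"tz":0,"rx":0,"ry":0,"rz":0,"grip":-0.6}]}}

```text
clock: 34.35
tcp_pos: [0.492, -0.0636, 0.1824]
orientation: [3.126, 0.31, -0.0]
contact_force: [0.2, 0.0, 0.2]
grip_width: 0.0683
```

```bash
cat > lev.py <<'E'
from h import *
import sys
o=status.get_obs();M=R.from_rotvec(o["orientation"]).as_matrix();print(o["clock"],o["tcp_pos"],"yaw",np.degrees(np.arctan2(M[1,1],M[0,1])),M[:,2].round(4),o["grip_width"],o["contact_force"],o["joints"].round(2))
O=np.array([.57428,.10731]);ex=np.array([.2275,-.97378]);ey=np.array([.97378,.2275])
for n in ("wrist","top","side"):
    im,P,z,T,f=cloud(n); cv2.imwrite("pics/%s_%s.png"%(sys.argv[1],n),im if n=="wrist" else cv2.resize(im[110:290,200:460],None,fx=3,fy=3,interpolation=cv2.INTER_CUBIC))
    d=P[...,:2]-O; Q=np.stack([d@ex,d@ey,P[...,2]],-1)
    # dark-brown wood: grip
    m=(z>0)&(Q[...,1]<-.088)&(Q[...,1]>-.16)&(Q[...,2]>.07)&(Q[...,0]>-.1)&(Q[...,0]<.2)&(im[...,2].astype(int)>im[...,0].astype(int)*1.5)
    q=Q[m]
    if len(q)>20: print(n,len(q),np.percentile(q,3,0).round(4),np.median(q,0).round(4),np.percentile(q,97,0).round(4))
    for dd in spotter.boxes_of(n,"lever_grip")[:1]: print(dd["confidence"],np.multiply(dd["position"],(640,400)))
E
python3 lev.py l1
```

```text
34.35 [ 0.49197576 -0.06359038  0.18237979] yaw -78.68317677856878 [-3.e-04 -5.e-04 -1.e+00] 0.068267400861979 [0.18896856 0.03192615 0.20753893] [ 0.22  0.22 -0.25  1.98  0.07  0.95 -1.44]
wrist 5812 [ 0.0861 -0.1427  0.1046] [ 0.1384 -0.1069  0.2667] [ 0.1939 -0.0931  0.295 ]
0.97 [299.712 151.8  ]
0.55 [300.416 217.8  ]
side 126 [ 0.1203 -0.1577  0.0987] [ 0.1332 -0.1271  0.1066] [ 0.1418 -0.091   0.4745]
0.91 [326.208 193.4  ]
```

View pics/l1_wrist.png

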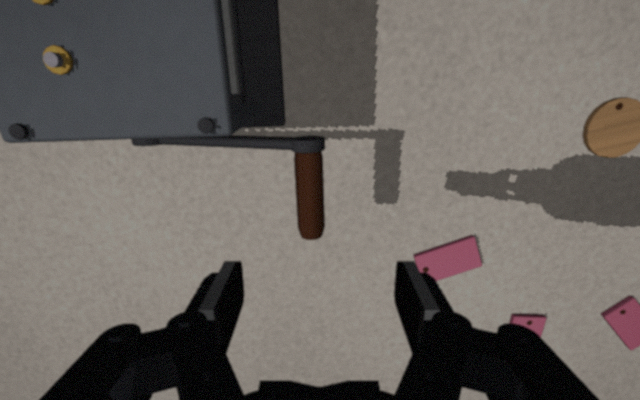

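View pics/l1_side.png

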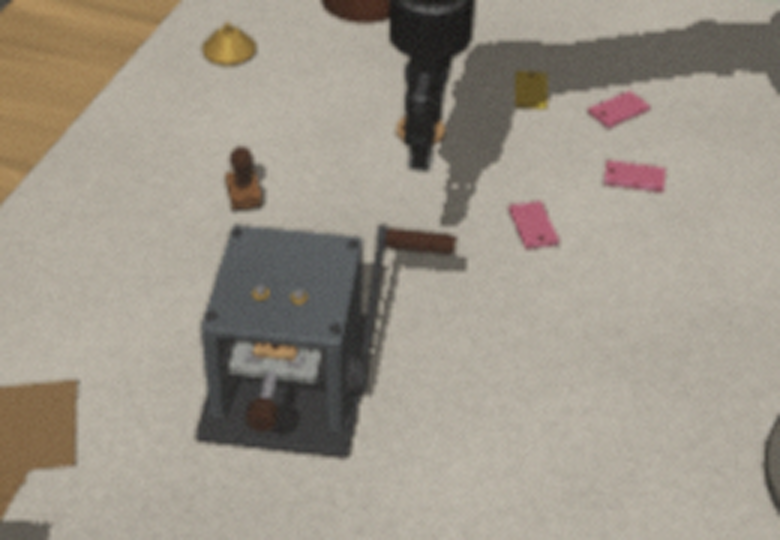

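Run:
```python
from h import *
O=np.array([.57428,.10731]);ex=np.array([.2275,-.97378]);ey=np.array([.97378,.2275])
im,P,z,T,f=cloud("wrist"); d=P[...,:2]-O; Q=np.stack([d@ex,d@ey,P[...,2]],-1)
m=np.zeros(z.shape,bool); m[140:245,285:335]=1
m&=(Q[...,2]>.08)&(Q[...,2]<.13)&(im[...,2].astype(int)>im[...,0]*1.4)
q=Q[m]; print(len(q),np.percentile(q,[1,50,99],axis=0).round(4))
for y in (-.145,-.13,-.115,-.1):
  a=q[abs(q[:,1]-y)<.004]; print(y,np.percentile(a[:,0],[2,98]).round(4),np.percentile(a[:,2],98).round(4))
```

```text
2124 [[ 0.131  -0.1499  0.1026]
 [ 0.1407 -0.1137  0.1078]
 [ 0.1501 -0.0832  0.1102]]
-0.145 [0.132  0.1488] 0.11
-0.13 [0.1311 0.1497] 0.1097
-0.115 [0.131  0.1501] 0.1101
-0.1 [0.1314 0.1497] 0.11
```

Emit:
{"fn": "drive_tool", "kwargs": {"commands": [{"tx":-0.07,"ty":0.18,"tz":-0.4,"rx":0,"ry":0,"rz":0.12,"grip":-0.6},{"tx":-0.06,"ty":0.18,"tz":-1,"rx":0,"ry":0,"rz":0.12,"grip":-0.6},{"tx":0,"ty":0,"tz":-1,"rx":0,"ry":0,"rz":0,"grip":-0.6},{"tx":0,"ty":0,"tz":-1,"rx":0,"ry":0,"rz":0,"grip":-0.6},{"tx":0,"ty":0,"tz":-1,"rx":0,"ry":0,"rz":0,"grip":-0.6},{"tx":0,"ty":0,"tz":-1,"rx":0,"ry":0,"rz":0,"grip":-0.6},{"tx":0,"ty":0,"tz":-0.8,"rx":0,"ry":0,"rz":0,"grip":-0.6},{"tx":0,"ty":0,"tz":-0.4,"rx":0,"ry":0,"rz":0,"grip":-0.6},{"tx":0,"ty":0,"tz":0,"rx":0,"ry":0,"rz":0,"grip":-0.6}]}}

```text
clock: 35.83
tcp_pos: [0.4896, -0.0546, 0.0497]
orientation: [-3.12, -0.369, 0.001]
contact_force: [-0.6, 0.1, 0.3]
grip_width: 0.0686
```

Emit:
{"fn": "drive_tool", "kwargs": {"commands": [{"tx":0.02,"ty":-0.1,"tz":0,"rx":0,"ry":0,"rz":0,"grip":-0.2},{"tx":0,"ty":0,"tz":0,"rx":0,"ry":0,"rz":0,"grip":1},{"tx":0,"ty":0,"tz":0,"rx":0,"ry":0,"rz":0,"grip":1},{"tx":0,"ty":0,"tz":0,"rx":0,"ry":0,"rz":0,"grip":1},{"tx":0,"ty":0,"tz":0,"rx":0,"ry":0,"rz":0,"grip":1}], "grip_force": 60}}

```text
clock: 36.45
tcp_pos: [0.4906, -0.0566, 0.0505]
orientation: [3.12, 0.368, 0.001]
contact_force: [-1.1, 0.3, 4.9]
grip_width: 0.0201
```

```bash
python3 lev.py l2
python3 - <<'E'
import numpy as np
O=np.array([.57428,.10731]);ex=np.array([.2275,-.97378]);ey=np.array([.97378,.2275])
# arc deltas (units of 20mm) in N rows with ease
N=14
s=np.linspace(0,1,N+1); th=1.2*s
x=.15*np.sin(1.2-th); z=.15*np.cos(1.2-th)
for i in range(N):
  d=ex*(x[i+1]-x[i]); print((d/.02).round(2),round((z[i+1]-z[i])/.02,2))
E
```

```text
36.45 [ 0.4906077  -0.05662388  0.05053539] yaw -76.55295242609996 [ 7.e-04  0.e+00 -1.e+00] 0.020130623767468606 [-1.11883052  0.30507786  4.8541221 ] [ 0.18  0.4  -0.24  2.1   0.15  0.66 -1.49]
wrist 9024 [ 0.0978 -0.1451  0.1028] [ 0.1409 -0.1081  0.1083] [ 0.1846 -0.09    0.1597]
0.59 [309.376 234.92 ]
side 60 [ 0.1258 -0.1517  0.0994] [ 0.1331 -0.1364  0.1055] [ 0.1428 -0.0885  0.1098]
0.74 [324.608 204.6  ]
[-0.06  0.25] 0.59
[-0.07  0.3 ] 0.56
[-0.08  0.35] 0.54
[-0.09  0.39] 0.5
[-0.1   0.43] 0.47
[-0.11  0.47] 0.43
[-0.12  0.5 ] 0.39
[-0.12  0.53] 0.34
[-0.13  0.56] 0.29
[-0.14  0.58] 0.24
[-0.14  0.6 ] 0.19
[-0.14  0.61] 0.14
[-0.14  0.62] 0.08
[-0.15  0.63] 0.03
```

View pics/l2_wrist.png

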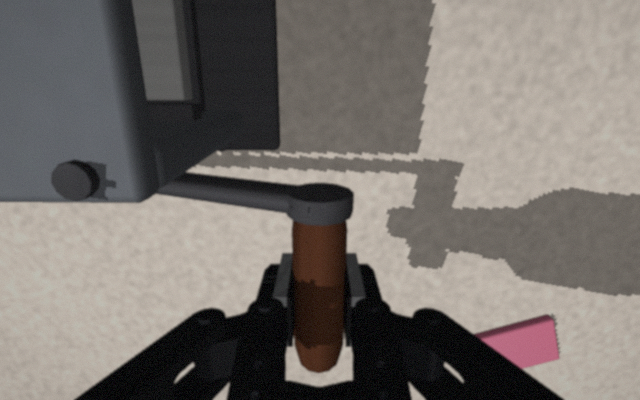

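Emit:
{"fn": "drive_tool", "kwargs": {"commands": [{"tx":-0.06,"ty":0.25,"tz":0.59,"rx":0,"ry":0,"rz":0,"grip":1},{"tx":-0.07,"ty":0.3,"tz":0.56,"rx":0,"ry":0,"rz":0,"grip":1},{"tx":-0.08,"ty":0.35,"tz":0.54,"rx":0,"ry":0,"rz":0,"grip":1},{"tx":-0.09,"ty":0.39,"tz":0.5,"rx":0,"ry":0,"rz":0,"grip":1},{"tx":-0.1,"ty":0.43,"tz":0.47,"rx":0,"ry":0,"rz":0,"grip":1}]}}

```text
clock: 37.38
tcp_pos: [0.4835, -0.0263, 0.104]
orientation: [3.116, 0.364, 0.003]
contact_force: [5.7, -12.8, -4.9]
grip_width: 0.0199
```

Emit:
{"fn": "drive_tool", "kwargs": {"commands": [{"tx":-0.12,"ty":0.54,"tz":0.36,"rx":0,"ry":0,"rz":0,"grip":1},{"tx":-0.13,"ty":0.57,"tz":0.33,"rx":0,"ry":0,"rz":0,"grip":1},{"tx":-0.13,"ty":0.57,"tz":0.31,"rx":0,"ry":0,"rz":0,"grip":1},{"tx":-0.13,"ty":0.57,"tz":0.28,"rx":0,"ry":0,"rz":0,"grip":1},{"tx":-0.14,"ty":0.58,"tz":0.24,"rx":0,"ry":0,"rz":0,"grip":1}]}}

```text
clock: 38.0
tcp_pos: [0.4726, 0.0222, 0.1382]
orientation: [3.107, 0.352, 0.007]
contact_force: [-4.3, -30.5, 34.6]
grip_width: 0.02
```

Emit:
{"fn": "drive_tool", "kwargs": {"commands": [{"tx":0,"ty":0,"tz":0.2,"rx":0,"ry":0,"rz":0,"grip":1},{"tx":0,"ty":0,"tz":0,"rx":0,"ry":0,"rz":0,"grip":1}]}}

```text
clock: 38.25
tcp_pos: [0.4714, 0.0272, 0.1404]
orientation: [3.112, 0.359, 0.005]
contact_force: [-0.7, -20.2, 20.5]
grip_width: 0.0201
```

```bash
python3 lev.py l3
```

```text
38.25 [0.47142808 0.02717457 0.14043979] yaw -76.83309214240323 [ 0.0043 -0.0083 -1.    ] 0.02005456640586275 [ -0.74547572 -20.21042555  20.46648684] [ 0.07  0.24 -0.3   2.07  0.1   0.84 -1.64]
wrist 9906 [ 0.0092 -0.1447  0.189 ] [ 0.0548 -0.1071  0.1949] [ 0.0986 -0.0904  0.2502]
0.88 [313.024 244.08 ]
side 71 [ 0.0429 -0.1527  0.1856] [ 0.0474 -0.138   0.1915] [ 0.0557 -0.0888  0.196 ]
0.53 [321.28 193.  ]
```

View pics/l3_wrist.png

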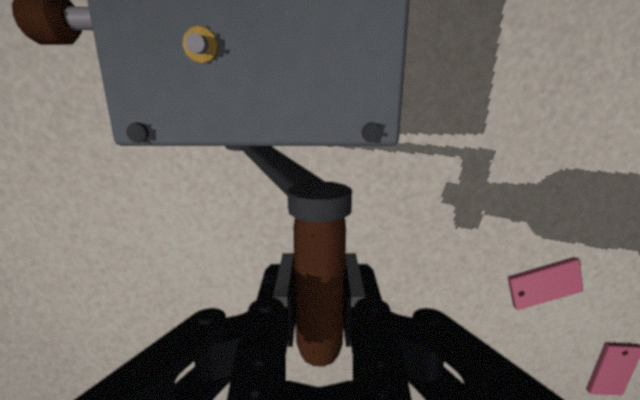

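View pics/l3_side.png

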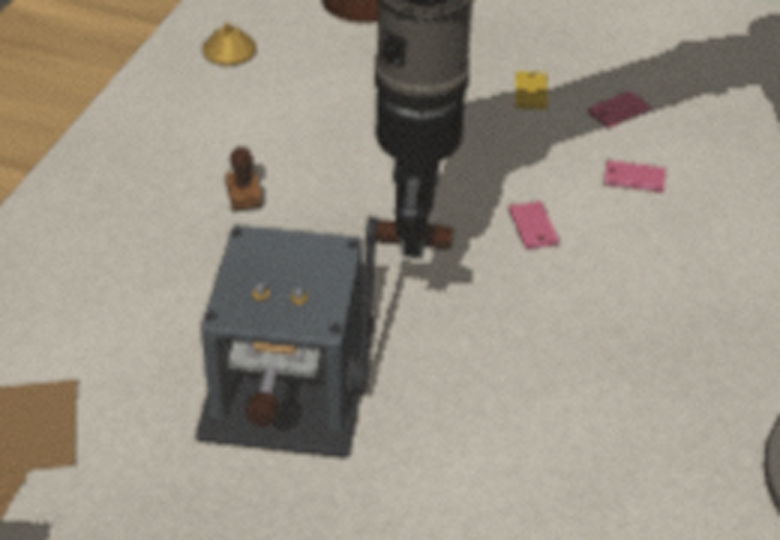

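Emit:
{"fn": "drive_tool", "kwargs": {"commands": [{"tx":-0.125,"ty":0.53,"tz":0.26,"rx":0,"ry":0,"rz":0,"grip":1},{"tx":-0.125,"ty":0.53,"tz":0.2,"rx":0,"ry":0,"rz":0,"grip":1},{"tx":-0.125,"ty":0.53,"tz":0.1,"rx":0,"ry":0,"rz":0,"grip":1},{"tx":0,"ty":0,"tz":0,"rx":0,"ry":0,"rz":0,"grip":1}]}}

```text
clock: 39.05
tcp_pos: [0.4634, 0.0616, 0.1512]
orientation: [3.114, 0.363, 0.004]
contact_force: [-2.3, -14.0, 18.5]
grip_width: 0.0197
```

```bash
cat > g.py <<'E'
from h import *
import sys
O=np.array([.57428,.10731]);ex=np.array([.2275,-.97378]);ey=np.array([.97378,.2275])
o=status.get_obs();t=o["tcp_pos"];M=R.from_rotvec(o["orientation"]).as_matrix()
print(o["clock"],"tcp press",((t[:2]-O)@ex).round(4),((t[:2]-O)@ey).round(4),t[2].round(4),o["contact_force"].round(1),o["moment"].round(2),"z",M[:,2].round(4))
for n in ("wrist","side"):
    im,P,z,T,f=cloud(n); cv2.imwrite("pics/%s_%s.png"%(sys.argv[1],n),im if n=="wrist" else cv2.resize(im[150:280,240:400],None,fx=5,fy=4.6,interpolation=cv2.INTER_CUBIC))
    d=P[...,:2]-O; Q=np.stack([d@ex,d@ey,P[...,2]],-1)
    xt=(t[:2]-O)@ex
    m=(z>0)&(Q[...,1]<-.086)&(Q[...,1]>-.16)&(Q[...,2]>.17)&(Q[...,2]<.225)&(abs(Q[...,0]-xt)<.0125)&(im[...,2]>im[...,0]*1.4)
    q=Q[m]; 
    for lo in (-.155,-.11,-.1):
        a=q[(q[:,1]>lo)&(q[:,1]<lo+.01)]
        if len(a)>8: print(n,lo,len(a),np.percentile(a[:,0],[2,50,98]).round(4),np.percentile(a[:,2],[2,98]).round(4))
E
python3 g.py l4
```

```text
39.05 tcp press 0.0193 -0.1184 0.1512 [ -2.3 -14.   18.5] [-3.48  0.08 -0.18] z [ 0.0033 -0.0061 -1.    ]
wrist -0.155 284 [0.0115 0.0188 0.0266] [0.199  0.2041]
wrist -0.11 1196 [0.0085 0.0191 0.0297] [0.1957 0.2149]
wrist -0.1 1120 [0.0096 0.0191 0.0288] [0.1973 0.2046]
side -0.155 21 [0.0078 0.0128 0.0238] [0.193 0.205]
side -0.11 14 [0.0074 0.0116 0.0219] [0.194  0.2052]
side -0.1 21 [0.0071 0.0116 0.0221] [0.1918 0.2064]
```

View pics/l4_wrist.png

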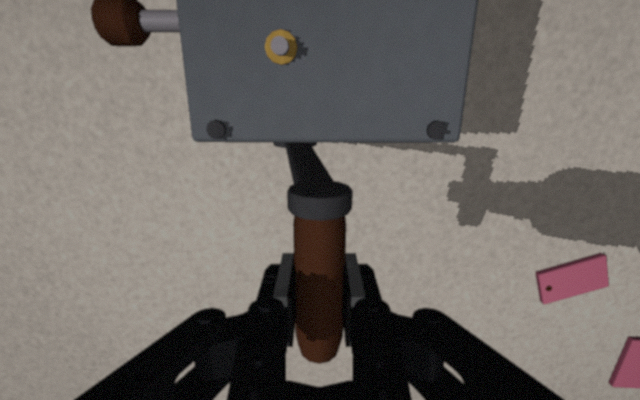

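View pics/l4_side.png

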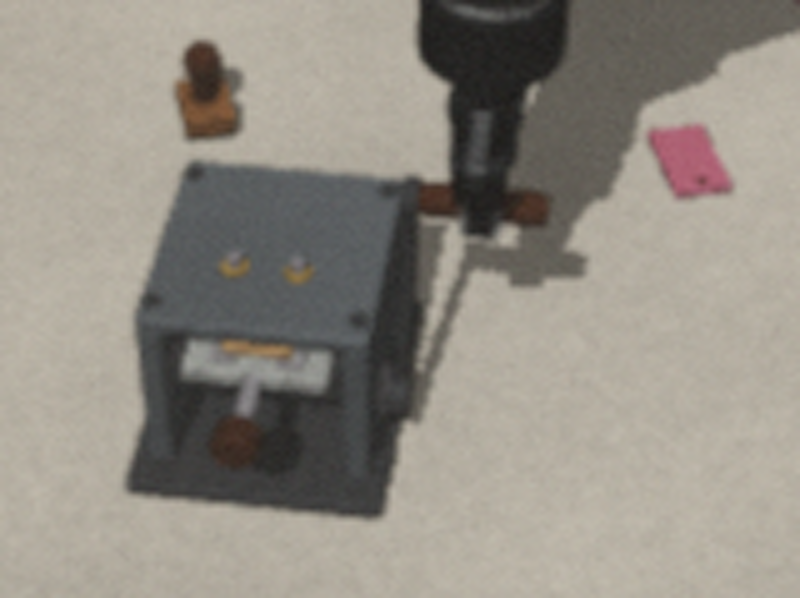

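Emit:
{"fn": "drive_tool", "kwargs": {"commands": [{"tx":-0.09,"ty":0.39,"tz":0.03,"rx":0,"ry":0,"rz":0,"grip":1},{"tx":-0.09,"ty":0.39,"tz":0.02,"rx":0,"ry":0,"rz":0,"grip":1},{"tx":0,"ty":0,"tz":0,"rx":0,"ry":0,"rz":0,"grip":1}], "grip_force": 80}}

```text
clock: 39.52
tcp_pos: [0.4597, 0.0778, 0.1518]
orientation: [3.115, 0.363, 0.004]
contact_force: [-0.1, -12.2, 15.4]
grip_width: 0.0195
```

```bash
python3 g.py l5
```

```text
39.525 tcp press 0.0027 -0.1183 0.1518 [ -0.1 -12.2  15.4] [-2.99 -0.21 -0.13] z [ 0.0031 -0.0051 -1.    ]
wrist -0.155 273 [-0.0053  0.0023  0.0098] [0.2003 0.2051]
wrist -0.11 1160 [-0.0077  0.0025  0.0129] [0.1977 0.2151]
wrist -0.1 1127 [-0.0068  0.0025  0.0123] [0.1985 0.2058]
side -0.155 24 [-0.0094 -0.0058  0.0043] [0.1946 0.2075]
side -0.11 14 [-0.0085 -0.0054  0.0029] [0.195  0.2065]
side -0.1 22 [-0.0093 -0.0052  0.0045] [0.1941 0.2081]
```

Emit:
{"fn": "drive_tool", "kwargs": {"commands": [{"tx":-0.025,"ty":0.11,"tz":0,"rx":0,"ry":0,"rz":0,"grip":1},{"tx":0,"ty":0,"tz":0,"rx":0,"ry":0,"rz":0,"grip":1},{"tx":0,"ty":0,"tz":0,"rx":0,"ry":0,"rz":0,"grip":1}]}}

```text
clock: 40.0
tcp_pos: [0.4594, 0.0792, 0.1518]
orientation: [3.114, 0.363, 0.004]
contact_force: [-0.2, -12.8, 13.8]
grip_width: 0.0197
```

```bash
python3 g.py l6
python3 - <<'E'
import sys; sys.argv=['x','l6t']
from h import *
im,P,z,T,f=cloud("top"); cv2.imwrite("pics/l6_top.png",cv2.resize(im[100:300,200:500],None,fx=2.6,fy=2.6))
E
```

```text
40.0 tcp press 0.0012 -0.1183 0.1518 [ -0.2 -12.8  13.8] [-3.62 -0.31 -0.12] z [ 0.0031 -0.0058 -1.    ]
wrist -0.155 280 [-0.0071  0.0007  0.0083] [0.2001 0.205 ]
wrist -0.11 1158 [-0.0092  0.0011  0.0114] [0.198  0.2149]
wrist -0.1 1155 [-0.0084  0.001   0.0108] [0.1986 0.2058]
side -0.155 25 [-0.01   -0.0053  0.0043] [0.1946 0.2057]
side -0.11 11 [-0.0102 -0.0073 -0.0012] [0.1959 0.2074]
side -0.1 26 [-0.0107 -0.0052  0.0038] [0.1934 0.2058]
```

View pics/l6_wrist.png

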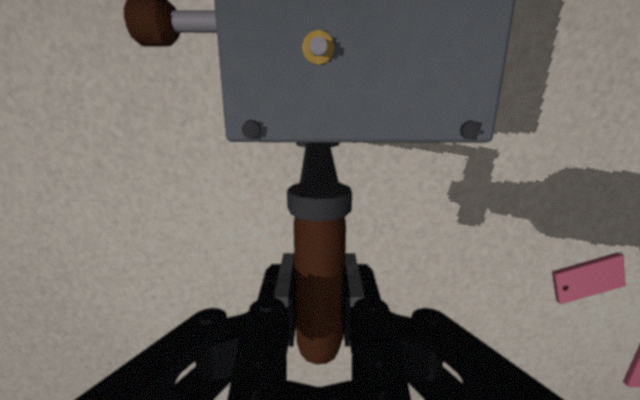

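View pics/l6_side.png

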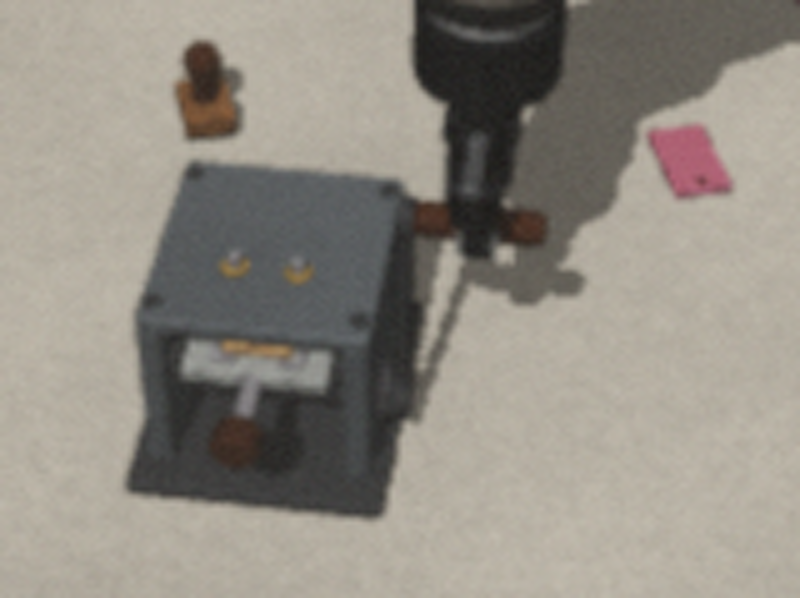

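Emit:
{"fn": "drive_tool", "kwargs": {"commands": [{"tx":-0.01,"ty":0.04,"tz":0,"rx":0,"ry":0,"rz":0,"grip":1},{"tx":0,"ty":0,"tz":0,"rx":0,"ry":0,"rz":0,"grip":1},{"tx":0,"ty":0,"tz":0,"rx":0,"ry":0,"rz":0,"grip":1},{"tx":0,"ty":0,"tz":0,"rx":0,"ry":0,"rz":0,"grip":1},{"tx":0,"ty":0,"tz":0,"rx":0,"ry":0,"rz":0,"grip":1},{"tx":0,"ty":0,"tz":0,"rx":0,"ry":0,"rz":0,"grip":1}]}}

```text
clock: 40.9
tcp_pos: [0.4593, 0.0796, 0.1518]
orientation: [3.114, 0.362, 0.004]
contact_force: [1.1, -14.8, 14.0]
grip_width: 0.0196
```

```bash
python3 g.py l7
```

```text
40.9 tcp press 0.0008 -0.1183 0.1518 [  1.1 -14.8  14. ] [-3.91 -0.31 -0.09] z [ 0.0032 -0.0063 -1.    ]
wrist -0.155 284 [-0.0072  0.0007  0.0084] [0.2    0.2051]
wrist -0.11 1178 [-0.0097  0.0006  0.011 ] [0.198  0.2166]
wrist -0.1 1130 [-0.0088  0.0006  0.0103] [0.1985 0.2059]
side -0.155 24 [-0.0113 -0.0074  0.0018] [0.1955 0.2067]
side -0.11 11 [-0.0107 -0.0067  0.0061] [0.1957 0.2064]
side -0.1 24 [-0.0107 -0.0054  0.0057] [0.1925 0.2055]
```

View pics/l6_top.png

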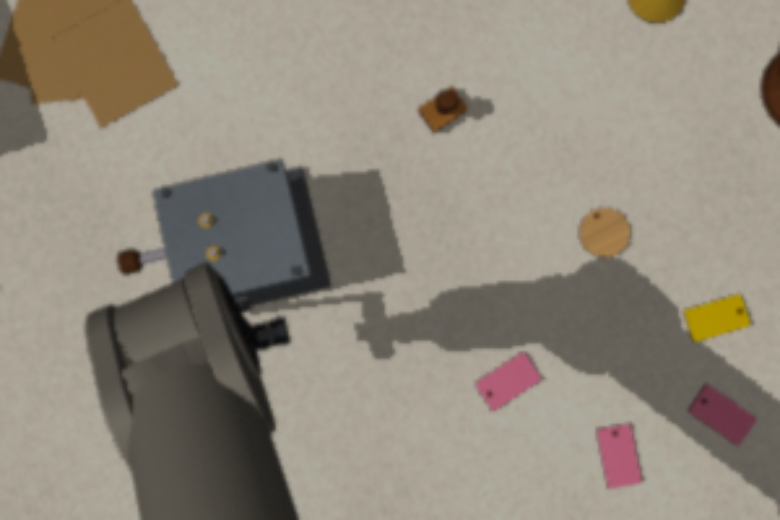

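The lever is upright, within 1 mm and steady. The slide is home, and the bystanders haven't moved. I'll hand it in.

```bash
python3 -c "
from bench import workorder; print(workorder.hand_in())"
```

```text
the job is handed in; nothing more can be done
None
```

The tag is in the press under the die, the slide is home and the gripper is holding the lever upright. I handed the job in at 40.9 s.

**What I did:** I pulled the slide out to its end stop and laid the wooden tag flat between the four corner stops. After letting go of the tag, I pushed the slide home against its stop. I then swung the lever up and kept holding it.

**Last checks:**
- **Tag:** before I pushed the slide in, it was within 1 mm of the nest's centre, square to the stops and lying flat. After that, the side view shows it under the die.
- **Lever:** the grip sat 0.6 to 0.8 mm short of upright (about 0.3°), with its centre about 195 mm above the table. It stayed steady for the last 0.6 s before hand-in.
- **Other things:** the last pictures show no change to the disc, the stamp or the pink and yellow look-alikes. I did not check the ink pad again after the first pictures.

**What failed or disagreed:**
- **First knob grasp missed:** the fingers closed above the knob without moving anything. The real fingertips sit about 34 mm behind the reported TCP, so I corrected for that from then on.
- **Grip crept during the lift:** the lever grip slid about 6 mm towards the fingertips, so I raised the grip force to 80 N. The final force on the tool was about 15 N sideways and 14 N up, more than the 5 to 8 N stated for holding the lever.
- **Force peak:** partway through the lift the force at the fingers reached about 46 N. That was on the lever grip, not the gripper's body, and I eased it off.
- **Pressing force not measured:** I judged the pressing on the die only from the lever standing upright.

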